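# Lock the cutter nut of a key machine and close its guard

## Task

A new cutter has just been put on the key machine and its castle nut is still between slots: turn the nut on, clockwise as you face the end of the spindle, to the next slot that lines up with the cross hole, without turning past it or back to the one before. Then take the red-headed locking pin from the stand, put it down through the slot and the cross hole until its collar sits on the nut, and gently lower the guard until it is fully closed. Leave everything else on the bench and on the machine where it is.

Things in the scene. Friction and masses are not known exactly. Their poses are not given: they have to be found in the camera images.
- machine: key cutting machine, fixed: grey base 380 x 350 mm, 45 mm high (x -150 to 230, y -250 to 100 mm), blue bearing housing, blue belt cover (162 mm high) at -y, motor behind, carriage and jaws in front (to 100 mm). Origin on the bench under the middle of the nut's hexagon; z up, x from the operator's side to the rear, y along the spindle to its free end. Round the nut all is free within 45 mm
- nut_centre (a point): middle of the castle nut's hexagon, on the level spindle axis, 100 mm above the bench; y points to the spindle's free end; the axes turn with the nut. Hexagon 41 mm across flats, 22 mm long; beyond it (y 11 to 24 mm) the castle, 38 mm across, six slots 8.5 mm wide at the middles of the flats. Behind the hexagon a collar (34 mm wide, 20 mm long), then the 68 mm cutter wheel
- castle_nut (a joint): angle of the nut (rad): 0 when the next slot lines up with the cross hole (flats then face straight up and down and 30 degrees above and below level); -0.62 to -0.22 at the start; grows clockwise seen facing the spindle's free end: the top moves to the machine's -x. Stiff (0.2 N m), stays where left; the spindle is locked
- cross_hole (a point): middle of the upright cross hole, on the spindle axis 17.5 mm from the hexagon's middle towards the free end; axes as the machine's. The hole is 8 mm wide, the spindle 27 mm thick; the castle's teeth beside an aligned slot, on which the pin's collar comes to rest, reach 19 mm above this point
- lock_pin: red-headed locking pin, 30 g, upright in one of the stand's three holes: steel shaft 5 mm thick, 46 mm long with a tapered tip, collar 16 mm wide and 4 mm high, round red head 14 mm wide and 22 mm high. Origin at the shaft's tip, z up to the head; 72 mm long in all
- pin_stand: wooden stand, fixed, 120 x 50 x 36 mm, with three holes 28 mm deep in a row along its x axis at -38, 0 and 38 mm; the red pin and two black-headed pins stand in them in any order, tips 8 mm above the bench. Origin at the centre of its underside
- guard (a joint): opening of the chip guard (rad): 0 fully closed, level over cutter and nut; 1.75 to 1.95 at the start, leaning back. It stays where it is left (a stiff hinge, 0.5 N m, some 3 N at the handle). It cannot come down while the pin's head stands up 15 mm too high
- guard_hinge (a point): middle of the guard's hinge, whose axis is along the machine's y, 157 mm above the bench, 120 mm behind the spindle axis; axes as the machine's
- guard_handle (a point): middle of the guard's black bar handle, 10 mm thick, 90 mm long along the machine's y, 30 mm off the guard's front lip. With the guard closed it lies 187 mm in front of the hinge (machine -x) and 11 mm below it; the axes turn with the guard. Pinched from above across the bar, it rolls between the fingers as the guard comes down
- black_pin_a: black-headed pin in the stand, to be left; shaped as the red one
- black_pin_b: another black-headed pin in the stand, to be left
- spare_cutter: spare cutter ring 60 mm wide, 6 mm thick, lying on the machine's base in front of the nut, to be left
- lock_cylinder: nickel lock cylinder, 66 x 17 x 34 mm, lying on the bench close behind the stand (+y of it), to be left
- screwdriver: screwdriver with a red handle, 120 mm long, on the bench, to be left
- carton: white and dark carton 70 x 110 x 42 mm on the bench, to be left
- oil_bottle: yellow oil bottle, 48 mm wide and 130 mm high, standing on the bench, to be left
- padlock: brass padlock, 70 x 34 x 24 mm, lying on the rear left corner of the machine's base, to be left

How it is judged:
By the outcome, as a careful person would: the job done as asked, in the order asked, and still so for the second after the job is handed in, with the robot touching nothing.
It also fails if it takes over 72 s, if anything falls off the work surface, if the arm or the gripper's body presses on something with over 40 N, if the wrist force passes 120 N, or if a joint passes its speed limit or range.

## Robot

A 7-joint arm with a two-finger parallel gripper is mounted at the origin on the work surface. World frame = base frame: x ahead of the robot, y to its left, z up, the work surface at z = 0. Lengths are in m, angles in rad, forces in N, time in s.
With the tool pointing down it reaches from about 0.425 to 0.825 m from the base axis. Payload 3.6 kg.
Tool frame: the origin (TCP) lies midway between the tips of the shut fingers; the grasp point (between the pads) lies grip_depth behind it (grip_depth is the distance from the TCP to the grasp point, in m); z points along the fingers, y is the line along which they close (so a half turn about z gives the same grasp; the last joint's range is limited). The gripper opens to 93 mm and grips with 3 to 60 N. Pads are 15 mm wide; open, the fingers measure 128 mm over their backs; the gripper's body (75 mm by 188 mm) begins 65 mm behind the grasp point.
Start: joints at [-1.206, 0.615, -0.013, 1.423, 0.008, 1.103, -0.04], TCP at [0.248, 0.601, 0.219] pointing down, gripper open.
Joint ranges: [-3.12, 3.12], [-0.3, 2.06], [-1.34, 1.32], [0.26, 2.42], [-1.36, 4.5], [0.01, 1.98], [-2.84, 2.84]. Speed limits (rad/s): [2.79, 2.79, 3.14, 3.14, 3.14, 3.14, 3.14].

## Interface

Orientations are given as a 3x3 rotation matrix whose columns are the frame's x, y, z axes.
In Python, from rig import observe, grab_frame, camera_params, job_done, search_frame, grip_depth gives the robot as it stands.
- The arm moves only by the shell command python3 -m pendant 'ROWS' [OPENING]. ROWS is JSON, a list that holds one entry, the list of rows, each a list of 6 numbers: the shift along the tool's x, y, z in units of 30 mm (1.0 is 30 mm), then the turn, a rotation vector about the tool's x, y, z in units of 6 degrees (1.0 is 6 degrees). A call has 1 to 8 rows; each row shifts and turns the commanded pose from where the row before left it, along the tool's axes as they then stand; what a row does not reach is not made up. A row lasts 1/10 s, in which the tool goes at most 50 mm and 8.59 degrees, less where a joint would pass 70% of its speed; a pose out of reach is approached as far as the arm can. A call is refused whole if a number of a shift passes 1 or a number of a turn 1, either way. A call with a gripper value outside its range is refused whole. OPENING is the opening, from -1 (shut) to 1 (fully open), set as the call begins (- or left out, the last holds). The fingers move at their own pace and stop on an object; the grip force is fixed at half the most. Time passes only in rows, so rows that do not move let the fingers close. It gives the time, the measured TCP pose, the force, the opening and the grip force at its end, in the units of the state.
- observe(): the state, without advancing time (a new reading comes with each control period).
- grab_frame(name): name is "side" or "top" or "wrist"; returns the picture (384x512x3 uint8, red, green, blue); there is no depth.
- camera_params(name): a dict with "vfov" (degrees; the focal length in pixels is half the picture's height over the tangent of half this angle, whatever the lens; pixels are square), "cx", "cy" (the principal point, pixels), "world_to_cam" (4x4, takes a point from world to camera coordinates). Camera axes: x right, y down, z forward; pixel columns grow to the right and rows downward; lengths in m; the calibration is good to about 2 mm. A picture is of the moment at which its call begins: read the wrist's pose just before it. camera_params takes no time and is no camera call; for the wrist camera it gives the pose at the moment of the call.
- job_done(): hands the job in; it is judged then, once.
Trained networks look in the newest picture that a camera, given by its name, has taken for a name from the list of things; names that differ only in an ending like _2 or _b are one class to them, and where a whole thing is asked for, a point or a joint stands for the part that bears it (a point fixed in the world has none). Each returns a list of dicts, best first, with "p" (0 to 1); they miss things now and then, are a little off and sometimes report something else, mostly with a low value. They report only what shows in the picture. A call takes as long as a camera call.
- search_frame(camera, query): "extent" ([left, top, right, bottom] in pixels, round what is visible of it).
The state is a dict: "t": time; "joints": joint angles; "joint_vel": joint speeds; "joint_torque": joint torques, N m; "ee_pos": TCP position; "orientation": TCP orientation; "force": force on the tool from outside, world axes, zero at the start; "ft_torque": the same for the moment, N m; "finger_gap": finger opening in m; "finger_force": force on a finger pad.
Only numpy, scipy, OpenCV 4.12 (cv2) and the standard library are available. Lean on these libraries where they do the work, as an engineer would, in place of code of your own. Each camera call takes 0.05 s, during which the arm holds its last target. There are 200 camera calls.

## Working session

There is one attempt and no reset: what is moved stays moved. The work goes in short steps, Python scripts to look and compute and a shell command to move; the robot and the scene stay as the last step left them, time stands still between calls to the robot, and variables do not carry over. Pictures are saved under pics/ and viewed, at most 11 in all, crops included, and the job is handed in when it is done.

```bash
ls; mkdir -p pics
python3 - <<'E'
from rig import *
import cv2,numpy as np
print(observe()); print(grip_depth if not callable(grip_depth) else grip_depth())
for n in ["side","top","wrist"]:
    im=grab_frame(n); cv2.imwrite(f"pics/{n}0.png",im[:,:,::-1])
    p=camera_params(n); print(n,p["vfov"],p["cx"],p["cy"],np.round(p["world_to_cam"],3).tolist())
    for q in ["machine","castle_nut","lock_pin","pin_stand","guard","guard_handle","black_pin_a"]:
        print(q,[(np.round(d["extent"]).tolist(),round(d["p"],2)) for d in search_frame(n,q)][:3])
a=[cv2.imread(f"pics/{n}0.png") for n in ["side","top"]]
E
```

```text
pics
{'t': 0.0, 'joints': array([-1.2064822 ,  0.6158868 , -0.01263624,  1.42487512,  0.00811121,
        1.10336247, -0.04043442]), 'joint_vel': array([-3.79199247e-04,  1.44728123e-03, -5.07328500e-04,  5.11972091e-05,
       -1.81797234e-03,  1.43321324e-04,  9.53296244e-04]), 'joint_torque': array([-1.66212635e-05, -4.58942449e+01,  2.09030779e-01, -1.65736735e+01,
       -6.11515786e-02,  2.06316181e-02,  2.43047143e-04]), 'ee_pos': array([0.24730156, 0.60028206, 0.21751002]), 'orientation': array([[-9.24619518e-01,  3.80890942e-01, -9.14842751e-04],
       [ 3.80892039e-01,  9.24616641e-01, -2.30668851e-03],
       [-3.27179289e-05, -2.48126554e-03, -9.99996921e-01]]), 'force': array([ 0.38983314, -0.00882282,  0.47833632]), 'ft_torque': array([-0.00699977,  0.00544524, -0.00555162]), 'finger_force': 0.0, 'finger_gap': 0.09283678484345888}
0.0188
side 43.62703482508962 253.55889046779987 192.67583958551057 [[0.789, -0.614, 0.016, -0.466], [-0.387, -0.517, -0.764, 0.294], [0.477, 0.597, -0.645, 1.455], [0.0, 0.0, 0.0, 1.0]]
machine [([173.0, 118.0, 327.0, 277.0], 0.83)]
castle_n
[... 336 characters left out ...]
017], [-0.994, -0.006, -0.113, 0.604], [0.113, 0.007, -0.994, 1.352], [0.0, 0.0, 0.0, 1.0]]
machine [([206.0, 147.0, 327.0, 287.0], 0.89)]
castle_nut [([230.0, 220.0, 240.0, 235.0], 0.64)]
lock_pin [([72.0, 194.0, 98.0, 212.0], 0.26)]
pin_stand [([213.0, 244.0, 229.0, 264.0], 0.73), ([141.0, 195.0, 164.0, 231.0], 0.63)]
guard [([219.0, 151.0, 266.0, 188.0], 0.94)]
guard_handle []
black_pin_a []
wrist 62.22237614439555 258.3928624603647 191.69939714161617 [[0.381, 0.924, 0.0, -0.651], [0.886, -0.366, 0.284, -0.033], [0.263, -0.108, -0.959, 0.391], [0.0, 0.0, 0.0, 1.0]]
machine []
castle_nut []
lock_pin []
pin_stand [([127.0, 374.0, 156.0, 383.0], 0.71)]
guard []
guard_handle []
black_pin_a []
```

View pics/side0.png

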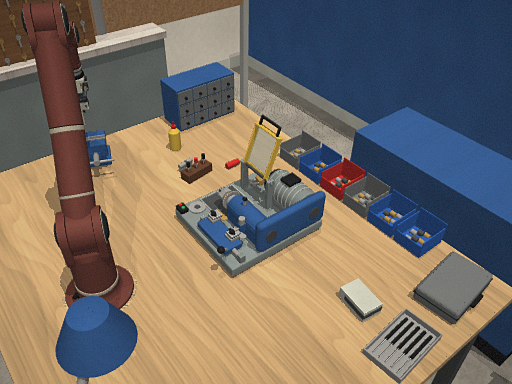

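View pics/top0.png

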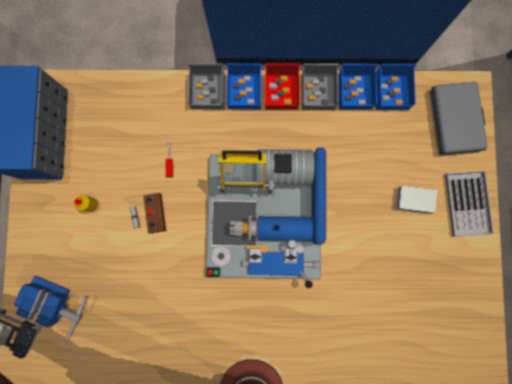

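```bash
cat > h.py <<'E'
from rig import *
import cv2,numpy as np
from scipy.spatial.transform import Rotation as R
def par(n):
    p=camera_params(n); W=np.array(p["world_to_cam"]); f=192/np.tan(np.radians(p["vfov"]/2))
    return f,p["cx"],p["cy"],W
def ray(P,uv):
    f,cx,cy,W=P; d=W[:3,:3].T@np.array([(uv[0]-cx)/f,(uv[1]-cy)/f,1]); return -W[:3,:3].T@W[:3,3],d/np.linalg.norm(d)
def atz(P,uv,z):
    o,d=ray(P,uv); return o+d*(z-o[2])/d[2]
def proj(P,X):
    f,cx,cy,W=P; c=W[:3,:3]@np.array(X)+W[:3,3]; return np.array([cx+f*c[0]/c[2],cy+f*c[1]/c[2]])
def tri(obs):
    A=np.zeros((3,3));b=np.zeros(3)
    for P,uv in obs:
        o,d=ray(P,uv);M=np.eye(3)-np.outer(d,d);A+=M;b+=M@o
    return np.linalg.solve(A,b)
def delta(pos,Rt=None):
    """remaining move in tool axes/units to reach pos, orientation Rt"""
    s=observe();r=np.array(s["orientation"]);d=r.T@(np.array(pos)-s["ee_pos"])/0.03
    w=np.zeros(3) if Rt is None else np.degrees(R.from_matrix(r.T@Rt).as_rotvec())/6
    return np.round(d,2),np.round(w,2)
def down(yaw):
    """tool down, closing axis y at angle yaw from world x"""
    y=np.array([np.cos(yaw),np.sin(yaw),0]);z=np.array([0,0,-1.]);return np.column_stack([np.cross(y,z),y,z])
def tool_cam():
    s=observe();W=par("wrist")[3];T=np.eye(4);T[:3,:3]=s["orientation"];T[:3,3]=s["ee_pos"]
    return W@T
E
python3 - <<'E'
from h import *
P=par("top")
for n,uv,z in [("nut",(235,227),.1),("stand",(154,213),.036),("standA",(147,195),.036),("standB",(160,231),.036),("c1",(208,154),.045),("c2",(207,278),.045),("c3",(321,277),.045),("bottle",(80,203),.0),("handle",(243,155),.34)]:
    print(n,np.round(atz(P,uv,z),3))
print(np.round(tool_cam(),3), np.round(np.linalg.inv(tool_cam())[:3,3],3))
# candidate look: tool down at pos, where does camera look?
E
```

```text
nut [0.497 0.05  0.1  ]
stand [0.541 0.305 0.036]
standA [0.597 0.328 0.036]
standB [0.486 0.284 0.036]
c1 [0.726 0.14  0.045]
c2 [0.345 0.136 0.045]
c3 [ 0.35  -0.209  0.045]
bottle [0.574 0.551 0.   ]
handle [0.664 0.019 0.34 ]
[[-0.     1.    -0.    -0.001]
 [-0.959 -0.001 -0.284  0.029]
 [-0.284  0.     0.959  0.182]
 [ 0.     0.     0.     1.   ]] [ 0.079  0.001 -0.166]
```

```bash
python3 -m pendant '[[[-0.9,-0.4,-0.2,0,0,0],[-0.95,-0.43,-0.25,0,0,0],[-0.95,-0.43,-0.25,0,0,0],[-0.95,-0.43,-0.25,0,0,0],[-0.95,-0.43,-0.25,0,0,0],[-0.95,-0.43,-0.25,0,0,0],[-0.95,-0.43,-0.25,0,0,0],[-0.95,-0.43,-0.25,0,0,0]]]' -
python3 -m pendant '[[[-0.95,-0.43,-0.25,0,0,0],[-0.95,-0.43,-0.25,0,0,0],[-0.95,-0.43,-0.25,0,0,0],[-0.9,-0.4,-0.1,0,0,0],[0,0,0,0,0,0],[0,0,0,0,0,0]]]' -
python3 - <<'E'
from h import *
s=observe();print(s["ee_pos"],s["orientation"])
im=grab_frame("wrist");np.save("w1.npy",im);P=par("wrist");np.save("P1.npy",np.array(P,dtype=object),allow_pickle=True)
for q in ["lock_pin","pin_stand","black_pin_a","lock_cylinder"]: print(q,[(np.round(d["extent"]).tolist(),round(d["p"],2)) for d in search_frame("wrist",q)][:3])
cv2.imwrite("pics/w1.png",im[:,:,::-1])
E
```

```text
t: 2.0
ee_pos: [0.4189, 0.4191, 0.2776]
orientation: [[-0.925, 0.381, 0.0], [0.381, 0.925, 0.0], [-0.0, 0.0, -1.0]]
force: [0.1, 1.0, 0.2]
finger_gap: 0.0929
finger_force: 0.0
t: 2.6
ee_pos: [0.5028, 0.3302, 0.3026]
orientation: [[-0.924, 0.382, -0.001], [0.382, 0.924, 0.0], [0.001, 0.0, -1.0]]
force: [-0.1, 0.1, -0.0]
finger_gap: 0.0932
finger_force: 0.0
[0.50276179 0.33021719 0.30259545] [[-9.24096074e-01  3.82159831e-01 -5.56239582e-04]
 [ 3.82159590e-01  9.24096210e-01  4.93328241e-04]
 [ 7.02549126e-04  2.43310400e-04 -9.99999724e-01]]
lock_pin [([248.0, 191.0, 261.0, 200.0], 0.66), ([47.0, 139.0, 95.0, 186.0], 0.27)]
pin_stand [([216.0, 142.0, 289.0, 229.0], 0.8)]
black_pin_a [([262.0, 215.0, 273.0, 227.0], 0.63), ([234.0, 166.0, 246.0, 182.0], 0.47)]
lock_cylinder [([279.0, 141.0, 315.0, 188.0], 0.7)]
```

View pics/w1.png

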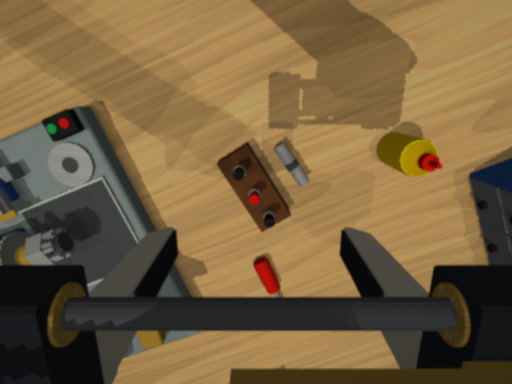

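```bash
python3 -m pendant '[[[-0.4,-0.95,0,0,0,1],[-0.3,-0.95,0,0,0,1],[-0.2,-0.98,0,0,0,1],[-0.1,-1,0,0,0,1],[0,0,0,0,0,1],[0,0,0,0,0,1],[0,0,0,0,0,1],[0,0,0,0,0,1]]]' -
python3 -m pendant '[[[0,0,0,0,0,1],[0,0,0,0,0,1],[0,0,0,0,0,1],[0,0,0,0,0,0.3],[0,0,0,0,0,0]]]' -
python3 - <<'E'
from h import *
print(delta([.5,.12,.27],down(0)))
E
```

```text
t: 3.65
ee_pos: [0.468, 0.2185, 0.3027]
orientation: [[-0.333, 0.943, -0.0], [0.943, 0.333, 0.0], [0.0, 0.0, -1.0]]
force: [0.8, -0.7, -0.1]
finger_gap: 0.0927
finger_force: 0.0
t: 4.15
ee_pos: [0.4682, 0.2183, 0.3026]
orientation: [[0.001, 1.0, -0.0], [1.0, -0.001, 0.0], [0.0, -0.0, -1.0]]
force: [-0.5, 1.0, -0.3]
finger_gap: 0.0931
finger_force: 0.0
(array([-3.28,  1.06,  1.09]), array([-0.  , -0.  , -0.01]))
```

```bash
python3 - <<'E'
from h import *
import pickle
im=grab_frame("wrist");P=par("wrist");pickle.dump((im,P),open("n1.pkl","wb"))
for q in ["castle_nut","lock_pin","pin_stand","machine","spare_cutter"]: print(q,[(np.round(d["extent"]).tolist(),round(d["p"],2)) for d in search_frame("wrist",q)][:3])
E
python3 -m pendant '[[[-0.9,0.3,0.4,0,0,0],[-0.9,0.3,0.4,0,0,0],[-0.9,0.3,0.4,0,0,0],[-0.6,0.1,0.3,0,0,0],[0,0,0.5,0,0,0],[0,0,0,0,0,0]]]' -
python3 - <<'E'
from h import *
import pickle
im=grab_frame("wrist");P=par("wrist");pickle.dump((im,P),open("n2.pkl","wb"))
for q in ["castle_nut","machine","spare_cutter","pin_stand","lock_pin"]: print(q,[(np.round(d["extent"]).tolist(),round(d["p"],2)) for d in search_frame("wrist",q)][:3])
a=pickle.load(open("n1.pkl","rb"))
for i,(m,PP) in enumerate([a,(im,P)]):
    u=proj(PP,[.497,.06,.1]);print(u)
    x,y=[int(max(0,min(v,mx))) for v,mx in ((u[0]-50,412),(u[1]-40,304))];print(x,y)
    c=cv2.resize(m[y:y+80,x:x+100],None,fx=4,fy=4,interpolation=cv2.INTER_CUBIC)
    a_=c if i==0 else np.hstack([a_,c])
cv2.imwrite("pics/n12.png",a_[:,:,::-1])
E
```

```text
castle_nut [([265.0, 276.0, 298.0, 297.0], 0.83)]
lock_pin [([312.0, 82.0, 333.0, 93.0], 0.65), ([265.0, 278.0, 298.0, 298.0], 0.18)]
pin_stand [([267.0, 60.0, 361.0, 117.0], 0.93)]
machine [([178.0, 206.0, 438.0, 384.0], 0.78)]
spare_cutter [([199.0, 223.0, 242.0, 266.0], 0.85)]
t: 5.05
ee_pos: [0.4971, 0.1176, 0.2411]
orientation: [[0.005, 1.0, -0.004], [1.0, -0.005, -0.001], [-0.001, -0.004, -1.0]]
force: [-0.7, 0.2, -0.0]
finger_gap: 0.093
finger_force: 0.0
castle_nut [([239.0, 222.0, 281.0, 271.0], 0.82)]
machine [([131.0, 145.0, 458.0, 384.0], 0.82)]
spare_cutter [([160.0, 162.0, 213.0, 213.0], 0.57)]
pin_stand [([248.0, 0.0, 363.0, 28.0], 0.69), ([240.0, 228.0, 281.0, 270.0], 0.65)]
lock_pin [([130.0, 145.0, 457.0, 384.0], 0.31)]
[280.17051347 285.33661112]
230 245
[258.14484813 234.93920703]
208 194
```

View pics/n12.png

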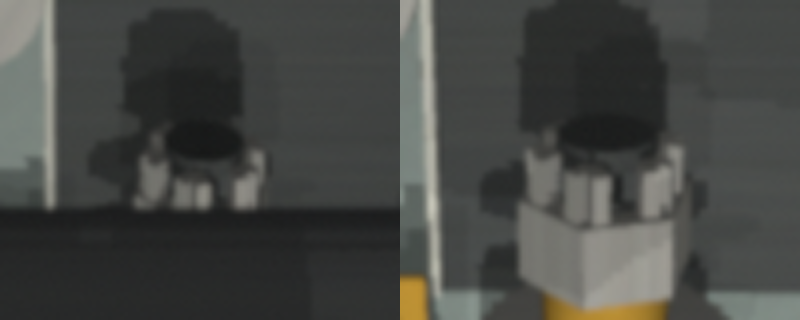

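```bash
cat > fit.py <<'E'
from h import *
import pickle
from scipy.optimize import least_squares
im,P=pickle.load(open("n2.pkl","rb"))
uv=lambda a,b:np.array([208+(a-400)/4-.375,194+b/4-.375])
obs=[(0,1,uv(583,228)),(0,-1,uv(585,307)),(1,1,uv(672,217)),(1,-1,uv(672,293)),(-1,1,uv(518,200)),(-1,-1,uv(520,274))]
def model(p,k,e):
    x,y,z,phi=p; a=-np.pi/6-phi+k*np.pi/3; r=.0205/np.cos(np.pi/6)
    c,s=np.cos(.01),np.sin(.01); X=r*np.sin(a);Y=e*.011
    return proj(P,[x+c*X-s*Y,y+s*X+c*Y,z+r*np.cos(a)])
def res(p): return np.concatenate([model(p,k,e)-o for k,e,o in obs]+[[(p[2]-.1)*500]])
for ph in (-.6,-.4,-.25):
    r=least_squares(res,[.497,.044,.1,ph]);print(np.round(r.x,4),r.cost,np.round(r.fun,1))
E
python3 fit.py
python3 - <<'E'
from h import *
import pickle
P=par("top")
im,Pw=pickle.load(open("n2.pkl","rb"))
# base edges in top picture
t=cv2.imread("pics/top0.png")
c=cv2.resize(t[140:290,195:335],None,fx=4,fy=4,interpolation=cv2.INTER_CUBIC);cv2.imwrite("pics/topc.png",c)
w=cv2.resize(im,(760,570),interpolation=cv2.INTER_CUBIC);cv2.imwrite("pics/n2b.png",w[:,:,::-1])
E
```

```text
[ 0.498   0.0424  0.0998 -0.2741] 0.28918729039741564 [-0.2  0.  -0.3  0.   0.2 -0.4  0.2  0.1  0.  -0.1  0.2  0.4 -0.1]
[ 0.498   0.0424  0.0998 -0.2741] 0.2891872903974188 [-0.2  0.  -0.3  0.   0.2 -0.4  0.2  0.1  0.  -0.1  0.2  0.4 -0.1]
[ 0.498   0.0424  0.0998 -0.2741] 0.28918729039757807 [-0.2  0.  -0.3  0.   0.2 -0.4  0.2  0.1  0.  -0.1  0.2  0.4 -0.1]
```

View pics/n2b.png

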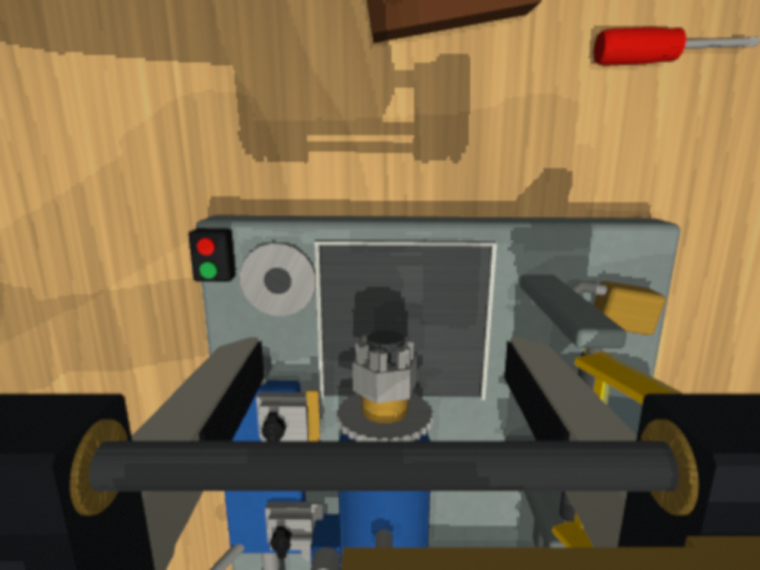

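```bash
cat > tgt.py <<'E'
from h import *
def lean(a,psi):
    a=np.radians(a);y=np.array([np.cos(a),0,np.sin(a)]);z=np.array([np.sin(a),0,-np.cos(a)])
    return R.from_euler("z",psi).as_matrix()@np.column_stack([np.cross(y,z),y,z])
NUT=np.array([.498,.0424,.0998])
def nut_tcp(a,psi,back,off=.004,beyond=.014):
    M=lean(a,psi); return NUT+M[:,0]*off+M[:,2]*(beyond-back),M
E
python3 - <<'E'
from tgt import *
import pickle
im,P=pickle.load(open("n2.pkl","rb"));k=512/760
for a,b in [((215,222),(672,224)),((318,243),(495,244.5))]:
    A,B=[atz(P,(np.array(q)+.5)*k-.5,.045) for q in (a,b)];d=B-A;print(A,B,d[1]/d[0])
Pt=par("top");g=cv2.cvtColor(cv2.imread("pics/top0.png"),cv2.COLOR_BGR2GRAY).astype(float)
# subpixel left base edge (y=+100 side) rows 165..270
rows=[r for r in range(165,262,4)];pts=[]
for r in rows:
    d=np.diff(g[r-1:r+2,200:214].mean(0));i=np.argmax(abs(d));pts.append((200.5+i,r))
v=cv2.fitLine(np.array(pts,np.float32),cv2.DIST_HUBER,0,.01,.01).ravel();print(v,pts[::5])
A=atz(Pt,v[2:]-v[:2]*40,.045);B=atz(Pt,v[2:]+v[:2]*40,.045);d=B-A;print("yaw",d[1]/d[0],A)
for b in (.08,):
    p,M=nut_tcp(14.3,.0,b);print(p,delta(p,M))
E
```

```text
[0.36715517 0.14221611 0.045     ] [0.72005002 0.13942665 0.045     ] -0.007904504141028895
[0.44599358 0.12546531 0.045     ] [0.58442065 0.12379422 0.045     ] -0.012071971525474554
[ 3.0307258e-02 -9.9954063e-01  2.0589125e+02  2.1053786e+02] [(np.float64(206.5), 165), (np.float64(207.5), 185), (np.float64(212.5), 205), (np.float64(204.5), 225), (np.float64(204.5), 245)]
yaw -0.010809818343975073 [0.42725065 0.14418974 0.045     ]
[0.48169807 0.0464     0.16375504] (array([-2.43, -0.56,  2.65]), array([-2.37, -0.  , -0.02]))
```

```bash
python3 -m pendant '[[[-0.8,0,0,-0.8,0,0.03],[-0.8,0,0,-0.8,0,0],[-0.8,0,0,-0.78,0,0],[0,0,0,0,0,0],[0,0,0,0,0,0]]]' 0.29
python3 - <<'E'
from tgt import *
for b in (.08,.0):
    p,M=nut_tcp(14.3,-.008,b);print(p,delta(p,M))
E
```

```text
t: 5.85
ee_pos: [0.4979, 0.0469, 0.2434]
orientation: [[0.007, 0.969, 0.247], [1.0, -0.007, -0.001], [0.001, 0.247, -0.969]]
force: [0.4, -0.3, 0.3]
finger_gap: 0.0609
finger_force: 0.0
[0.48173059 0.04653029 0.16375504] (array([-0.02, -1.18,  2.44]), array([ 0.  , -0.01,  0.01]))
[0.50148988 0.04637221 0.08623378] (array([-0.02, -1.18,  5.11]), array([ 0.  , -0.01,  0.01]))
```

```bash
python3 -m pendant '[[[0,-0.6,0.5,0,0,0],[0,-0.58,0.9,0,0,0],[0,0,0.7,0,0,0],[0,0,0.3,0,0,0],[0,0,0,0,0,0],[0,0,0,0,0,0]]]' -
python3 - <<'E'
from tgt import *
p,M=nut_tcp(14.3,-.008,0);print(p,delta(p,M))
im=grab_frame("wrist");P=par("wrist")
for e in (-.011,.011): print(np.round(proj(P,NUT+[0,e,0])))
cv2.imwrite("pics/n3.png",cv2.resize(im,(760,570),interpolation=cv2.INTER_CUBIC)[:,:,::-1])
E
```

```text
t: 6.45
ee_pos: [0.4826, 0.0472, 0.1648]
orientation: [[0.006, 0.969, 0.248], [1.0, -0.006, -0.001], [0.0, 0.248, -0.969]]
force: [-0.6, 0.2, -0.3]
finger_gap: 0.0601
finger_force: 0.0
[0.50148988 0.04637221 0.08623378] (array([-0.03, -0.04,  2.69]), array([ 0.01, -0.01,  0.02]))
[257. 224.]
[257. 198.]
```

View pics/n3.png

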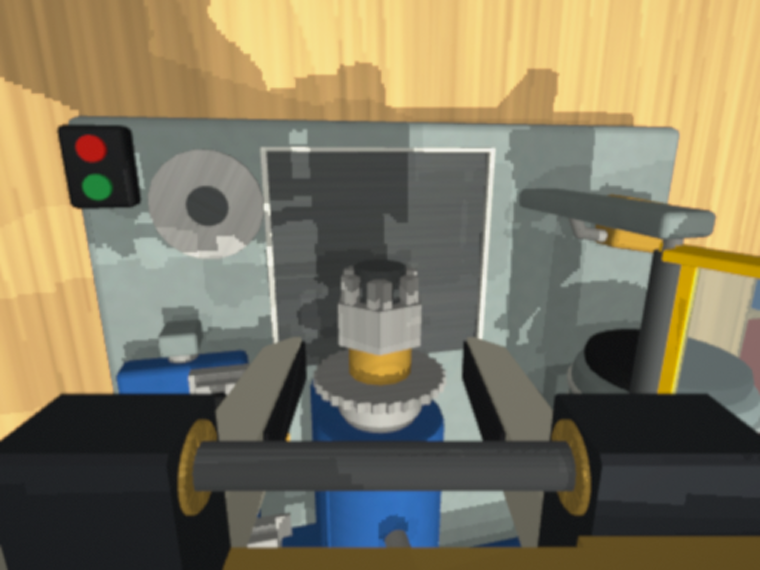

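```bash
python3 -m pendant '[[[0,-0.08,0.5,0,0,0],[0,0,0.6,0,0,0],[0,0,0.6,0,0,0],[0,0,0.5,0,0,0],[0,0,0.36,0,0,0],[0,0,0,0,0,0],[0,0,0,0,0,0]]]' -
python3 -m pendant '[[[0,0,0,0,0,0],[0,0,0,0,0,0],[0,0,0,0,0,0],[0,0,0,0,0,0],[0,0,0,0,0,0]]]' -0.2
```

```text
t: 7.2
ee_pos: [0.4983, 0.0466, 0.0897]
orientation: [[0.006, 0.969, 0.247], [1.0, -0.006, -0.001], [0.0, 0.247, -0.969]]
force: [-0.9, 0.3, 0.7]
finger_gap: 0.06
finger_force: 0.0
t: 7.7
ee_pos: [0.4995, 0.0467, 0.0901]
orientation: [[0.006, 0.968, 0.25], [1.0, -0.006, -0.001], [0.0, 0.25, -0.968]]
force: [1.1, -0.2, 3.6]
finger_gap: 0.0409
finger_force: 30.0
```

```bash
python3 -m pendant '[[[0,0.015,0,-0.4,0,0],[0,0.015,0,-0.4,0,0],[0,0.015,0,-0.4,0,0],[0,0,0,0,0,0],[0,0,0,0,0,0]]]' -
python3 -m pendant '[[[0,0.015,0,-0.4,0,0],[0,0.015,0,-0.4,0,0],[0,0.015,0,-0.4,0,0],[0,0,0,0,0,0],[0,0,0,0,0,0],[0,0,0,0,0,0]]]' -
```

```text
t: 8.2
ee_pos: [0.4993, 0.0469, 0.0941]
orientation: [[0.008, 0.939, 0.344], [1.0, -0.006, -0.005], [-0.002, 0.344, -0.939]]
force: [4.6, -0.9, -21.9]
finger_gap: 0.0408
finger_force: 29.9
t: 8.8
ee_pos: [0.4965, 0.0492, 0.1038]
orientation: [[-0.008, 0.933, 0.36], [1.0, 0.011, -0.005], [-0.009, 0.36, -0.933]]
force: [-2.9, -1.2, -35.0]
finger_gap: 0.0405
finger_force: 29.0
```

Run:
```python
from tgt import *
s=observe();print(np.round(s["joints"],3),np.round(s["joint_torque"],1),s["ft_torque"],s["force"],s["ee_pos"])
print(np.degrees(np.arcsin(s["orientation"][2,1])))
im=grab_frame("wrist");cv2.imwrite("pics/n4.png",cv2.resize(im,(760,570),interpolation=cv2.INTER_CUBIC)[:,:,::-1])
```

```text
[-0.327  0.473  0.192  2.301 -1.063  0.024  0.898] [ -1.2 -48.    2.2 -18.8  -0.   -3.2   0.1] [-0.47314276  4.07210543 -0.2872106 ] [ -2.85276934  -1.23051529 -35.01853597] [0.49645203 0.04922774 0.1037509 ]
21.1025022976442
```

View pics/n4.png

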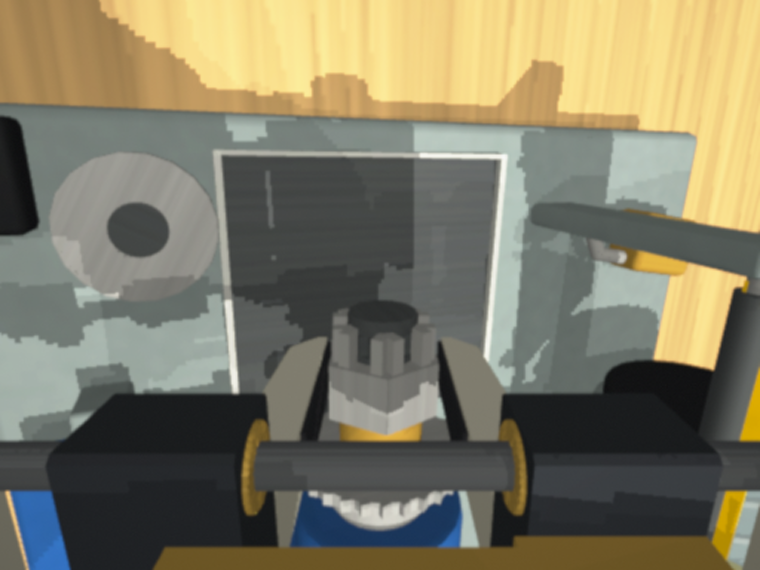

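```bash
python3 -m pendant '[[[0,0,0,0,0,0],[0,0,0,0,0,0],[0,0,0,0,0,0],[0,0,0,0,0,0]]]' 0.29
python3 - <<'E'
from tgt import *
s=observe();print(np.round(s["joints"],3))
E
```

```text
t: 9.25
ee_pos: [0.5044, 0.0499, 0.1099]
orientation: [[-0.009, 0.926, 0.378], [1.0, 0.011, -0.004], [-0.008, 0.378, -0.926]]
force: [-5.1, -0.6, -6.6]
finger_gap: 0.0602
finger_force: 3.3
[-0.327  0.466  0.192  2.292 -1.063  0.02   0.898]
```

```bash
python3 -m pendant '[[[0,-0.2,-0.1,0,0,0],[0,-0.15,-0.3,0,0,0],[0,0,-0.6,0,0,0],[0,0,-0.8,0,0,0],[0,0,-0.8,0.6,0,0],[0,0,-0.5,0.8,0,0],[0,0,0,0.8,0,0],[0,0,0,0.8,0,0]]]' -
python3 - <<'E'
from tgt import *
s=observe();print(np.round(s["joints"],3))
E
```

```text
t: 10.05
ee_pos: [0.4687, 0.0521, 0.1924]
orientation: [[-0.011, 0.995, 0.095], [1.0, 0.012, -0.006], [-0.007, 0.095, -0.995]]
force: [0.9, 0.9, -0.2]
finger_gap: 0.0605
finger_force: 0.0
[-0.877  0.508  1.045  2.05  -0.619  0.816  0.528]
```

```bash
python3 -m pendant '[[[0.5,0,-0.3,0,-0.8,0],[0.5,0,-0.3,0,-0.9,0],[0.5,0,0,0,-0.9,0],[0,0,0,0,-0.9,0],[0,0,0,0,0,0]]]' -
python3 - <<'E'
from tgt import *
s=observe();print(np.round(s["joints"],3))
E
```

```text
t: 10.55
ee_pos: [0.467, 0.1007, 0.2031]
orientation: [[0.017, 0.995, 0.094], [0.93, 0.019, -0.366], [-0.366, 0.094, -0.926]]
force: [0.2, 0.5, 0.3]
finger_gap: 0.0596
finger_force: 0.0
[-1.242  0.725  1.252  1.952 -0.386  0.891  0.134]
```

```bash
python3 -m pendant '[[[0,0,0,0,-0.8,0],[0,0,0,0,-0.9,0],[0,0,0,-0.5,0,0],[0,0,0,-0.6,0,0],[0,0,0,0,0,0]]]' -
python3 - <<'E'
from tgt import *
s=observe();print(np.round(s["joints"],3))
E
```

```text
t: 11.05
ee_pos: [0.4651, 0.0951, 0.2047]
orientation: [[0.044, 0.979, 0.198], [0.853, 0.066, -0.518], [-0.52, 0.191, -0.832]]
force: [-0.4, -0.2, -0.4]
finger_gap: 0.06
finger_force: 0.0
[-1.358  0.793  1.287  2.01  -0.25   0.767 -0.036]
```

```bash
cat >> tgt.py <<'E'
def gp(L,beta,back=0.,beyond=.010,psi=-.008,off=0.,nut=NUT):
    M=lean(L,psi); C=nut+M[:,0]*off
    M=M@R.from_euler("y",-beta,degrees=True).as_matrix()
    return C+M[:,2]*(beyond-back),M
E
python3 - <<'E'
from tgt import *
p,M=gp(21,31,.09);print(p,np.round(M,3),delta(p,M))
E
```

```text
[0.4737559  0.08379832 0.16381877] [[ 0.191  0.934  0.303]
 [ 0.856 -0.007 -0.517]
 [-0.481  0.358 -0.8  ]] (array([ 0.4 , -0.  ,  1.39]), array([-1.05, -0.04,  1.46]))
```

```bash
python3 -m pendant '[[[0.1,0,0.2,-0.25,0,0.35],[0.1,0,0.2,-0.25,0,0.35],[0.1,0,0.2,-0.25,0,0.35],[0.1,0,0.2,-0.3,0,0.4],[0,0,0,0,0,0],[0,0,0,0,0,0]]]' -
python3 - <<'E'
from tgt import *
s=observe();print(np.round(s["joints"],3))
im=grab_frame("wrist");P=par("wrist");import pickle;pickle.dump((im,P),open("n5.pkl","wb"))
p,M=gp(21,31,.08);print(delta(p,M),proj(P,NUT))
cv2.imwrite("pics/n5.png",cv2.resize(im,(760,570),interpolation=cv2.INTER_CUBIC)[:,:,::-1])
E
```

```text
t: 11.65
ee_pos: [0.4747, 0.0937, 0.1798]
orientation: [[0.189, 0.933, 0.306], [0.857, -0.005, -0.515], [-0.479, 0.36, -0.801]]
force: [0.4, -0.6, -0.1]
finger_gap: 0.0601
finger_force: 0.0
[-1.383  0.845  1.286  2.104 -0.334  0.571 -0.144]
(array([-0.04, -0.23,  0.92]), array([ 0.03, -0.03,  0.01])) [250.1650535  194.96888365]
```

View pics/n5.png

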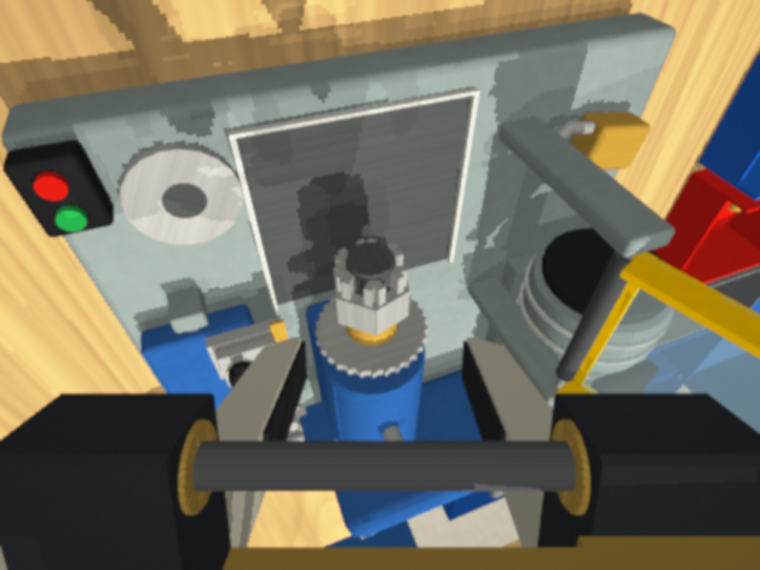

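```bash
python3 -m pendant '[[[-0.04,-0.1,0.5,0,0,0],[0,-0.13,0.6,0,0,0],[0,0,0.7,0,0,0],[0,0,0.7,0,0,0],[0,0,0.6,0,0,0],[0,0,0.4,0,0,0],[0,0,0,0,0,0],[0,0,0,0,0,0]]]' -
python3 - <<'E'
from tgt import *
s=observe();print(np.round(s["joints"],3))
p,M=gp(21,31);print(delta(p,M))
p,M=gp(30,31);print(delta(p,M))
E
```

```text
t: 12.5
ee_pos: [0.5006, 0.0391, 0.094]
orientation: [[0.189, 0.933, 0.308], [0.857, -0.004, -0.515], [-0.479, 0.361, -0.8]]
force: [0.0, -0.0, 0.9]
finger_gap: 0.0601
finger_force: 0.0
[-1.138  0.907  1.045  2.184 -0.428  0.282 -0.074]
(array([-0.02, -0.01,  0.1 ]), array([ 0.04, -0.03,  0.02]))
(array([-0.02,  0.03,  0.09]), array([-1.25, -0.03,  0.79]))
```

```bash
python3 -m pendant '[[[0,0,0.05,0,-0.6,0],[0,0,0.05,0,-0.6,0],[0,0,0,0,-0.6,0],[0,0,0,0,0,0],[0,0,0,0,0,0]]]' -
python3 - <<'E'
from tgt import *
s=observe();print(np.round(s["joints"],3))
p,M=gp(21,41);print(delta(p,M))
p,M=gp(30,41);print(delta(p,M))
E
```

```text
t: 13.0
ee_pos: [0.5012, 0.0381, 0.0915]
orientation: [[0.242, 0.933, 0.268], [0.746, -0.002, -0.666], [-0.621, 0.361, -0.696]]
force: [-0.6, 0.1, -0.4]
finger_gap: 0.06
finger_force: 0.0
[-1.236  1.108  1.172  2.109 -0.411  0.433 -0.172]
(array([-0.09, -0.  ,  0.02]), array([0.06, 0.1 , 0.02]))
(array([-0.09,  0.04,  0.02]), array([-1.07,  0.1 ,  1.01]))
```

```bash
python3 -m pendant '[[[-0.05,0,0,0,0,0],[0,0,0,0,0,0],[0,0,0,0,0,0],[0,0,0,0,0,0],[0,0,0,0,0,0]]]' -0.2
python3 - <<'E'
from tgt import *
s=observe();print(np.round(s["joints"],3),np.degrees(np.arcsin(s["orientation"][2,1])),s["ft_torque"])
p,M=gp(30,41);print(delta(p,M))
E
python3 -m pendant '[[[0,0.01,0,-0.18,0,0.17],[0,0.01,0,-0.18,0,0.17],[0,0,0,0,0,0],[0,0,0,0,0,0]]]' -
python3 - <<'E'
from tgt import *
s=observe();print(np.round(s["joints"],3),np.degrees(np.arcsin(s["orientation"][2,1])),s["ft_torque"])
p,M=gp(30,41);print(delta(p,M))
E
```

```text
t: 13.5
ee_pos: [0.4999, 0.0359, 0.0925]
orientation: [[0.244, 0.933, 0.265], [0.745, -0.005, -0.667], [-0.621, 0.36, -0.696]]
force: [-2.4, 1.1, 5.4]
finger_gap: 0.0425
finger_force: 30.0
[-1.234  1.105  1.174  2.112 -0.409  0.433 -0.171] 21.101959936434326 [ 0.13077132  0.68706137 -0.46149182]
(array([-0.  ,  0.07, -0.  ]), array([-1.1 ,  0.11,  1.  ]))
t: 13.9
ee_pos: [0.5003, 0.0358, 0.0926]
orientation: [[0.277, 0.913, 0.301], [0.744, -0.006, -0.668], [-0.608, 0.409, -0.681]]
force: [-3.8, 2.0, 5.4]
finger_gap: 0.0422
finger_force: 30.0
[-1.251  1.116  1.178  2.138 -0.433  0.382 -0.194] 24.11541715571914 [ 0.09395459  0.66660913 -0.54659645]
(array([-0.  ,  0.05,  0.  ]), array([-0.73,  0.12,  0.66]))
```

Run:
```python
from tgt import *
import pickle
im=grab_frame("wrist");P=par("wrist");pickle.dump((im,P),open("n6.pkl","wb"));u=proj(P,NUT);print(u)
x,y=int(u[0]-50),int(u[1]-45);print(x,y)
cv2.imwrite("pics/n6.png",cv2.resize(im[y:y+75,x:x+100],None,fx=8,fy=8,interpolation=cv2.INTER_CUBIC)[:,:,::-1])
```

```text
[260.06830924 250.45018937]
210 205
```

View pics/n6.png

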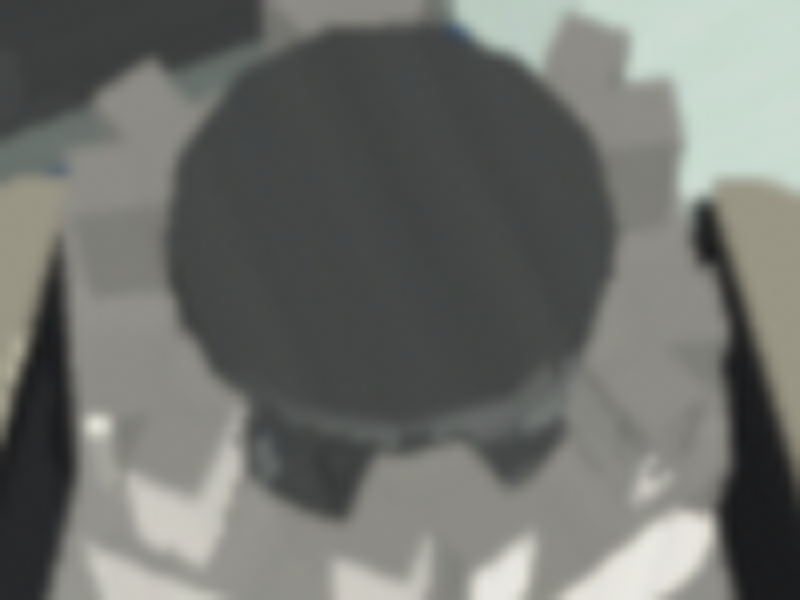

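Run:
```python
from tgt import *
import pickle
from scipy.optimize import least_squares
im,P=pickle.load(open("n6.pkl","rb"))
s=observe();print(np.round(s["ee_pos"],4))
Rm=R.from_euler("z",-.008).as_matrix()
def pt(a,r,y,c=NUT): a=np.radians(a);return (proj(P,c+Rm@[r*np.sin(a),y,r*np.cos(a)])-[210,205]+.5)*8-.5
for y in (.024,.027,.03): print(y,[np.round(pt(a,.0135,y)).astype(int).tolist() for a in (-90,0,90,180)])
# disk silhouette fit: centre & y
obs=[(-90,(168,235)),(0,(395,420)),(90,(612,235)),(180,(400,25))]
el=cv2.fitEllipse(np.array([(168,235),(612,235),(395,420),(400,25),(220,370),(570,360),(250,90),(560,100),(590,140),(200,330),(600,300)],np.float32));print(el)
for ph in (-10,-5,0,5):   # phi deg : slot k at alpha=-phi+60k ; tooth centre +30
    print(ph,"slots",[np.round(pt(-ph+60*k,.0165,.024)).astype(int).tolist() for k in range(6)])
```

```text
[0.5003 0.0359 0.0926]
0.024 [[197, 305], [503, 415], [607, 136], [317, 39]]
0.027 [[194, 285], [505, 397], [611, 114], [316, 15]]
0.03 [[191, 264], [507, 377], [615, 91], [315, -9]]
((392.5340270996094, 230.80783081054688), (397.37249755859375, 446.1887512207031), 84.72358703613281)
-10 slots [[569, 438], [679, 201], [519, 3], [258, 20], [131, 237], [281, 458]]
-5 slots [[548, 451], [681, 223], [540, 13], [278, 9], [131, 215], [259, 446]]
0 slots [[526, 462], [681, 245], [559, 24], [298, 0], [134, 193], [238, 433]]
5 slots [[503, 471], [679, 267], [578, 36], [320, -7], [139, 172], [219, 418]]
```

Run:
```python
from tgt import *
import pickle
im,P=pickle.load(open("n6.pkl","rb"))
g=cv2.cvtColor(im,cv2.COLOR_RGB2GRAY).astype(np.float32)
Rm=R.from_euler("z",-.008).as_matrix()
sh=np.array([-12,5])/8
al=np.arange(-180,180,4)
def prof(r,y,sh=sh):
    q=np.array([proj(P,NUT+Rm@[r*np.sin(np.radians(a)),y,r*np.cos(np.radians(a))])+sh for a in al],np.float32)
    return cv2.remap(g,q[:,:1],q[:,1:],cv2.INTER_LINEAR).ravel()
A=np.array([prof(r,.024) for r in (.0145,.016,.0175)])
for a,v in zip(al,A.T): print(a,v.astype(int).tolist(),end="; ")
# templates: phase by 60-periodicity of teeth = uniform front-face grey
```

```text
-180 [121, 134, 137]; -176 [112, 114, 98]; -172 [110, 76, 61]; -168 [101, 64, 60]; -164 [100, 70, 60]; -160 [100, 82, 60]; -156 [108, 98, 61]; -152 [116, 106, 75]; -148 [124, 122, 132]; -144 [135, 139, 139]; -140 [135, 139, 139]; -136 [133, 138, 137]; -132 [133, 138, 132]; -128 [134, 138, 139]; -124 [136, 138, 139]; -120 [132, 136, 139]; -116 [122, 126, 128]; -112 [118, 123, 124]; -108 [118, 124, 124]; -104 [119, 125, 124]; -100 [120, 125, 127]; -96 [129, 141, 144]; -92 [135, 143, 141]; -88 [127, 140, 140]; -84 [128, 138, 139]; -80 [135, 138, 139]; -76 [131, 139, 138]; -72 [125, 139, 138]; -68 [128, 138, 139]; -64 [135, 139, 139]; -60 [114, 157, 159]; -56 [71, 105, 184]; -52 [68, 97, 107]; -48 [67, 77, 88]; -44 [67, 68, 70]; -40 [62, 62, 69]; -36 [64, 60, 63]; -32 [67, 80, 103]; -28 [106, 134, 139]; -24 [116, 138, 138]; -20 [117, 139, 138]; -16 [128, 138, 138]; -12 [132, 138, 139]; -8 [115, 135, 138]; -4 [87, 92, 126]; 0 [89, 71, 108]; 4 [90, 71, 122]; 8 [108, 75, 136]; 12 [112, 92, 133]; 16 [112, 129, 134]; 20 [120, 131, 131]; 24 [123, 126, 128]; 28 [131, 138, 139]; 32 [139, 138, 139]; 36 [140, 138, 139]; 40 [140, 138, 136]; 44 [139, 138, 139]; 48 [138, 139, 139]; 52 [138, 139, 139]; 56 [139, 139, 137]; 60 [140, 140, 126]; 64 [132, 137, 118]; 68 [124, 127, 141]; 72 [124, 124, 177]; 76 [124, 124, 169]; 80 [123, 124, 140]; 84 [124, 128, 132]; 88 [135, 139, 139]; 92 [137, 140, 139]; 96 [138, 139, 142]; 100 [138, 136, 166]; 104 [137, 138, 140]; 108 [137, 139, 139]; 112 [138, 140, 140]; 116 [169, 148, 141]; 120 [192, 191, 186]; 124 [192, 197, 198]; 128 [194, 197, 197]; 132 [192, 196, 195]; 136 [175, 196, 194]; 140 [141, 189, 195]; 144 [105, 133, 143]; 148 [108, 122, 129]; 152 [129, 139, 139]; 156 [133, 140, 140]; 160 [134, 139, 136]; 164 [134, 134, 95]; 168 [131, 138, 124]; 172 [124, 140, 139]; 176 [128, 139, 138];
```

```bash
cat > ang.py <<'E'
from tgt import *
import pickle,sys
Rm=R.from_euler("z",-.008).as_matrix()
al=np.arange(-180,180,2)
def nutang(im,P,lo=-100,hi=100):
    # front tooth faces (y=24) are uniform; compare local value with median tooth grey
    g=cv2.cvtColor(im,cv2.COLOR_RGB2GRAY).astype(np.float32);best=[]
    rr=(.0150,.0160,.0172)
    base=[np.array([proj(P,NUT+Rm@[r*np.sin(np.radians(a)),.024,r*np.cos(np.radians(a))]) for a in al]) for r in rr]
    for dx in np.arange(-3,3.1,.5):
        for dy in np.arange(-3,3.1,.5):
            A=[]
            for b in base:
                q=(b+[dx,dy]).astype(np.float32);A.append(cv2.remap(g,q[:,:1],q[:,1:],cv2.INTER_LINEAR).ravel())
            A=np.array(A)
            for ph in range(-38,12):
                T=[]
                for r,row in zip(rr,A):
                    half=np.degrees(np.arcsin(.00425/r)); d=abs((al+ph+30)%60-30)
                    T.append(d>half+2)
                T=np.array(T)
                best.append((A[T].std(),-1*abs(np.median(A[T])-A[~T]).mean(),ph,dx,dy))
    best.sort(); return best[:1]+best[5:25:6]
if __name__=="__main__":
    for n in sys.argv[1:]:
        for b in nutang(*pickle.load(open(n,"rb"))): print(n,np.round(b,2))
E
python3 ang.py n2.pkl n5.pkl n6.pkl
```

```text
n2.pkl [ 7.7  -8.99 -4.   -2.   -3.  ]
n2.pkl [ 7.85 -9.   -5.   -2.   -3.  ]
n2.pkl [ 7.97 -9.13 -2.   -1.5  -3.  ]
n2.pkl [ 8.1  -9.15 -3.   -1.5  -3.  ]
n2.pkl [ 8.14 -8.81 -2.   -2.5  -3.  ]
n5.pkl [ 13.35 -30.52 -16.    -1.     0.5 ]
n5.pkl [ 13.61 -29.46 -16.    -1.5    0.5 ]
n5.pkl [ 13.87 -28.37 -15.    -1.5    0.  ]
n5.pkl [ 14.17 -30.69 -17.    -1.     0.5 ]
n5.pkl [ 14.32 -27.08 -15.    -2.     0.  ]
n6.pkl [  2.93 -28.98 -13.    -2.     1.5 ]
n6.pkl [  3.32 -28.4  -12.    -2.     1.5 ]
n6.pkl [  3.71 -28.01 -13.    -2.     2.  ]
n6.pkl [  4.01 -27.47 -12.    -1.5    2.  ]
n6.pkl [  4.12 -27.53 -14.    -1.5    2.  ]
```

```bash
python3 -m pendant '[[[0,0.01,0,-0.18,0.03,0.17],[0,0.01,0,-0.18,0.03,0.17],[0,0.01,0,-0.18,0.03,0.17],[0,0.01,0,-0.18,0.03,0.15],[0,0,0,0,0,0],[0,0,0,0,0,0]]]' -
cat > chk.py <<'E'
from ang import *
s=observe();P=par("wrist");im=grab_frame("wrist")
print(np.round(s["joints"],3),"lean",np.degrees(np.arcsin(s["orientation"][2,1])))
for b in nutang(im,P)[:3]: print(np.round(b,2))
E
python3 chk.py
```

```text
t: 14.55
ee_pos: [0.5011, 0.036, 0.0929]
orientation: [[0.333, 0.867, 0.371], [0.752, -0.007, -0.659], [-0.569, 0.499, -0.654]]
force: [-6.0, 1.9, 5.9]
finger_gap: 0.0424
finger_force: 30.0
[-1.274  1.125  1.172  2.194 -0.485  0.268 -0.23 ] lean 29.916031382645773
[  3.74 -33.43  -7.    -2.     1.5 ]
[  3.95 -32.77  -8.    -1.5    1.5 ]
[  4.41 -32.03  -8.    -2.5    2.  ]
```

```bash
python3 -m pendant '[[[0,0,0,0,0,0],[0,0,0,0,0,0],[0,0,0,0,0,0],[0,-0.01,0,0.3,0,-0.26],[0,-0.01,0,0.3,0,-0.26],[0,-0.01,0,0.3,0,-0.27],[0,0,0,0,0,0],[0,0,0,0,0,0]]]' 0.2
python3 chk.py
python3 - <<'E'
from tgt import *
p,M=gp(23,41);print(delta(p,M))
E
```

```text
t: 15.4
ee_pos: [0.5015, 0.0365, 0.0922]
orientation: [[0.259, 0.922, 0.289], [0.754, -0.006, -0.657], [-0.604, 0.388, -0.696]]
force: [-0.4, -0.2, -0.3]
finger_gap: 0.056
finger_force: 0.0
[-1.237  1.098  1.168  2.129 -0.425  0.394 -0.178] lean 22.827329052011994
[  3.4  -34.27  -8.    -2.     1.5 ]
[  4.17 -34.49  -7.    -1.5    1.5 ]
[  4.69 -33.21  -8.    -2.5    2.  ]
(array([-0.04,  0.  , -0.01]), array([-0.02, -0.01,  0.03]))
```

```bash
python3 -m pendant '[[[0,-0.02,0.15,0,0,0],[0,0,0,0,0,0],[0,0,0,0,0,0],[0,0,0,0,0,0],[0,0,0,0,0,0],[0,0,0,0,0,0]]]' -0.2
python3 chk.py
```

```text
t: 16.05
ee_pos: [0.5017, 0.0332, 0.0886]
orientation: [[0.259, 0.922, 0.287], [0.753, -0.007, -0.658], [-0.605, 0.386, -0.696]]
force: [1.9, -3.4, -4.6]
finger_gap: 0.0405
finger_force: 30.0
[-1.228  1.101  1.159  2.133 -0.428  0.383 -0.176] lean 22.72595560435383
[  3.21 -32.27  -7.    -2.     1.5 ]
[  3.45 -31.29  -7.    -2.     2.  ]
[  3.68 -31.14  -7.    -2.5    2.  ]
```

```bash
python3 -m pendant '[[[0,0.015,0,-0.18,0,0.16],[0,0.015,0,-0.18,0,0.16],[0,0.015,0,-0.18,0,0.16],[0,0.015,0,-0.18,0,0.16],[0,0,0,-0.18,0,0.16],[0,0,0,0,0,0],[0,0,0,0,0,0]]]' -
python3 chk.py
```

```text
t: 16.8
ee_pos: [0.5031, 0.0332, 0.0894]
orientation: [[0.335, 0.866, 0.372], [0.752, -0.008, -0.659], [-0.568, 0.5, -0.654]]
force: [1.5, -5.6, -6.9]
finger_gap: 0.0403
finger_force: 30.0
[-1.263  1.128  1.162  2.195 -0.49   0.255 -0.229] lean 30.03241048404696
[  2.65 -32.58   0.    -1.5    1.5 ]
[  3.63 -31.39   0.    -2.5    2.  ]
[  4.03 -31.88  -1.    -1.5    2.  ]
```

```bash
python3 -m pendant '[[[0,0,0,0,0,0],[0,0,0,0,0,0],[0,0,0,0,0,0],[0,0,-0.3,0,0,0],[0,0,-0.6,0,0,0],[0,0,-0.9,0,0,0],[0,0,-0.9,0,0,0],[0,0,0,0,0,0]]]' 0.25
python3 chk.py
```

```text
t: 17.65
ee_pos: [0.4744, 0.0901, 0.1443]
orientation: [[0.331, 0.864, 0.378], [0.756, -0.003, -0.655], [-0.565, 0.503, -0.654]]
force: [-0.4, 0.9, 0.3]
finger_gap: 0.0583
finger_force: 0.0
[-1.449  1.086  1.305  2.152 -0.381  0.466 -0.321] lean 30.182503850883773
[  6.94 -37.68   0.    -1.     1.  ]
[  8.01 -37.93   1.    -1.     1.  ]
[  8.47 -36.12  -2.    -1.5    1.  ]
```

```bash
python3 -m pendant '[[[0,0,-0.9,0,0,0],[0,0,-0.9,0,0,0],[0,0,-0.9,0,0,0],[0,0,0,0,0,0]]]' -
python3 - <<'E'
from tgt import *
s=observe();print(np.round(s["joints"],3),s["ee_pos"])
for y in (0,40,70,111.6): print(y,delta([.52,.30,.25],down(np.radians(y))))
import pickle
# stand yaw from two pins in w1 with heads z~.075
P=tuple(np.load("P1.npy",allow_pickle=True))
c=lambda e:((e[0]+e[2])/2,(e[1]+e[3])/2)
for e in ([248,191,261,200],[262,215,273,227],[234,166,246,182]): print(atz(P,c(e),.07))
E
```

```text
t: 18.1
ee_pos: [0.4443, 0.1423, 0.1963]
orientation: [[0.331, 0.865, 0.376], [0.756, -0.005, -0.654], [-0.565, 0.501, -0.656]]
force: [-0.4, -0.2, 0.1]
finger_gap: 0.0581
finger_force: 0.0
[-1.583  0.959  1.304  2.077 -0.091  0.659 -0.614] [0.44425193 0.14232319 0.19631378]
0 (array([ 3.8 ,  3.06, -3.66]), array([ 4.78,  6.64, -1.83]))
40 (array([ 3.8 ,  3.06, -3.66]), array([ 2.29,  8.12, -8.07]))
70 (array([ 3.8 ,  3.06, -3.66]), array([  0.11,   8.86, -12.72]))
111.6 (array([ 3.8 ,  3.06, -3.66]), array([ -3.39,   9.27, -19.06]))
[0.54042179 0.31124293 0.07      ]
[0.58015527 0.31365489 0.07      ]
[0.50662581 0.30508865 0.07      ]
```

```bash
python3 -m pendant '[[[0,0,-0.5,0.6,0.83,-0.23],[0,0,-0.5,0.6,0.83,-0.23],[0,0,-0.5,0.6,0.83,-0.23],[0,0,-0.3,0.6,0.83,-0.23],[0,0,0,0.6,0.83,-0.23],[0,0,0,0.6,0.83,-0.23],[0,0,0,0.6,0.83,-0.23],[0,0,0,0.6,0.83,-0.23]]]' -
python3 - <<'E'
from tgt import *
s=observe();print(np.round(s["joints"],3),s["ee_pos"])
for y in (0,96.7): print(y,delta([.52,.30,.25],down(np.radians(y))))
E
```

```text
t: 18.9
ee_pos: [0.4255, 0.1695, 0.2358]
orientation: [[0.005, 1.0, -0.006], [1.0, -0.005, 0.002], [0.002, -0.006, -1.0]]
force: [0.7, 0.1, 0.1]
finger_gap: 0.0582
finger_force: 0.0
[-1.053  0.405  0.889  1.94  -0.382  0.978  0.011] [0.42545121 0.16949138 0.2357913 ]
0 (array([ 4.37,  3.13, -0.48]), array([-0.05, -0.02, -0.05]))
96.7 (array([ 4.37,  3.13, -0.48]), array([ -0.02,  -0.06, -16.17]))
```

```bash
python3 -m pendant '[[[0.87,0.62,-0.1,0,0,0],[0.87,0.62,-0.1,0,0,0],[0.87,0.62,-0.1,0,0,0],[0.87,0.62,-0.1,0,0,0],[0.87,0.62,-0.1,0,0,-1],[0,0,0,0,0,-1],[0,0,0,0,0,-1],[0,0,0,0,0,-1]]]' -
python3 -m pendant '[[[0,0,0,0,0,-1],[0,0,0,0,0,-1],[0,0,0,0,0,-1],[0,0,0,0,0,-1],[0,0,0,0,0,-1],[0,0,0,0,0,-1],[0,0,0,0,0,-1],[0,0,0,0,0,-1]]]' -
python3 -m pendant '[[[0,0,0,0,0,-1],[0,0,0,0,0,-1],[0,0,0,0,0,-1],[0,0,0,0,0,-1],[0,0,0,0,0,0],[0,0,0,0,0,0]]]' -
cat > look.py <<'E'
from tgt import *
import pickle,sys
s=observe();print(np.round(s["joints"],3),s["ee_pos"])
P=par("wrist");im=grab_frame("wrist");pickle.dump((im,P),open(sys.argv[1],"wb"))
for q in sys.argv[2:]: print(q,[(np.round(d["extent"],1).tolist(),round(d["p"],2)) for d in search_frame("wrist",q)][:3])
hsv=cv2.cvtColor(im,cv2.COLOR_RGB2HSV);m=((hsv[...,0]<6)|(hsv[...,0]>174))&(hsv[...,1]>150)&(hsv[...,2]>80)
n,l,st,ct=cv2.connectedComponentsWithStats(m.astype(np.uint8))
for i in range(1,n):
    if st[i,4]>15: print("red",st[i],ct[i].round(1),"at z.07",atz(P,ct[i],.07).round(4))
E
python3 look.py s1.pkl lock_pin black_pin_a pin_stand
```

```text
t: 19.7
ee_pos: [0.5196, 0.299, 0.2482]
orientation: [[-0.404, 0.915, -0.006], [0.915, 0.404, -0.004], [-0.001, -0.007, -1.0]]
force: [0.3, -0.2, -0.1]
finger_gap: 0.058
finger_force: 0.0
t: 20.5
ee_pos: [0.5194, 0.2989, 0.2484]
orientation: [[-0.95, 0.312, -0.006], [0.312, 0.95, -0.004], [0.005, -0.005, -1.0]]
force: [1.0, 0.2, -0.4]
finger_gap: 0.058
finger_force: 0.0
t: 21.1
ee_pos: [0.5193, 0.2994, 0.2492]
orientation: [[-0.995, -0.096, -0.006], [-0.096, 0.995, -0.004], [0.006, -0.003, -1.0]]
force: [-0.2, 1.4, 0.2]
finger_gap: 0.0581
finger_force: 0.0
[-0.782  0.53   0.365  1.536 -0.201  1.12   1.293] [0.51932743 0.29940459 0.24917276]
lock_pin [([258.9, 184.3, 272.6, 200.0], 0.5), ([309.1, 147.3, 328.0, 205.7], 0.41)]
black_pin_a [([259.6, 215.7, 273.1, 234.3], 0.7), ([0.0, 265.9, 10.3, 293.5], 0.67), ([255.6, 150.1, 268.6, 168.8], 0.6)]
pin_stand [([238.0, 132.2, 285.0, 230.3], 0.86), ([0.3, 0.0, 134.5, 297.0], 0.6)]
red [ 91   0  14   9 107] [97.6  3.5] at z.07 [0.3677 0.129  0.07  ]
red [258 187  13  16 155] [263.6 194.8] at z.07 [0.5445 0.3083 0.07  ]
red [445 237  28  22 363] [457.3 247.2] at z.07 [0.587  0.5442 0.07  ]
red [218 256  17  42 633] [225.4 276.5] at z.07 [0.6533 0.2722 0.07  ]
```

```bash
python3 -m pendant '[[[-0.4,0.1,0.8,0,0,0],[-0.4,0.1,0.9,0,0,0],[0,0,0.9,0,0,0],[0,0,0.4,0,0,0.1],[0,0,0,0,0,0],[0,0,0,0,0,0]]]' -
python3 look.py s2.pkl lock_pin
python3 - <<'E'
from tgt import *
import pickle
pts=[]
def red(n):
    im,P=pickle.load(open(n,"rb"));hsv=cv2.cvtColor(im,cv2.COLOR_RGB2HSV);m=((hsv[...,0]<6)|(hsv[...,0]>174))&(hsv[...,1]>150)&(hsv[...,2]>80)
    k,l,st,ct=cv2.connectedComponentsWithStats(m.astype(np.uint8))
    e=proj(P,[.5445,.3085,.072]);i=min(range(1,k),key=lambda i:np.hypot(*(ct[i]-e)));print(n,ct[i],st[i]);return P,ct[i]
p=tri([red("s1.pkl"),red("s2.pkl")]);print(p)
print(delta(np.r_[p[:2],.06],down(np.radians(96.7))))
E
```

```text
t: 21.9
ee_pos: [0.5428, 0.309, 0.1613]
orientation: [[-0.996, -0.09, -0.002], [-0.09, 0.996, -0.003], [0.002, -0.002, -1.0]]
force: [0.3, 0.1, 0.5]
finger_gap: 0.0584
finger_force: 0.0
[-0.751  0.651  0.338  1.578 -0.246  0.958  1.326] [0.54276379 0.30899705 0.161331  ]
lock_pin [([247.3, 181.3, 269.1, 207.3], 0.8)]
red [249 186  16  21 254] [256.3 196.9] at z.07 [0.5445 0.3082 0.07  ]
red [503 254   9  21 126] [507.6 263.4] at z.07 [0.5867 0.5396 0.07  ]
red [201 273  22  25 507] [211.5 285.6] at z.07 [0.6338 0.2744 0.07  ]
s1.pkl [263.60645161 194.75483871] [258 187  13  16 155]
s2.pkl [256.29527559 196.91732283] [249 186  16  21 254]
[0.5438905  0.30819294 0.07196151]
(array([-0.02, -0.03,  3.4 ]), array([-0.01, -0.01, -0.26]))
```

```bash
cat > head.py <<'E'
from tgt import *
import pickle
from scipy.optimize import least_squares
def redbox(im,P,near):
    hsv=cv2.cvtColor(im,cv2.COLOR_RGB2HSV);m=((hsv[...,0]<6)|(hsv[...,0]>174))&(hsv[...,1]>120)&(hsv[...,2]>50)
    k,l,st,ct=cv2.connectedComponentsWithStats(m.astype(np.uint8))
    e=proj(P,near);i=min((i for i in range(1,k) if st[i,4]>15),key=lambda i:np.hypot(*(ct[i]-e)));b=st[i];return np.array([b[0]-.5,b[1]-.5,b[0]+b[2]-.5,b[1]+b[3]-.5])
t=np.linspace(0,2*np.pi,40)
def cyl(P,x,y,ztop):
    q=np.array([proj(P,[x+.007*np.cos(a),y+.007*np.sin(a),z]) for a in t for z in (ztop-.022,ztop)])
    return np.r_[q.min(0),q.max(0)]
def fit(views,near):
    f=lambda p:np.concatenate([cyl(P,*p)-b for P,b in views])
    r=least_squares(f,[near[0],near[1],near[2]+.01]);return r.x,r.fun
E
python3 - <<'E'
from head import *
V=[];near=[.544,.308,.071]
for n in ("s1.pkl","s2.pkl"):
    im,P=pickle.load(open(n,"rb"));V.append((P,redbox(im,P,near)))
p,f=fit(V,near);print(p,f.round(1));print(delta([p[0],p[1],.061]))
E
```

```text
[0.54829096 0.30859985 0.06549263] [-0.1 -0.5 -0.9  0.1  0.8 -0.4 -0.   0.7]
(array([-0.17, -0.03,  3.37]), array([0., 0., 0.]))
```

Run:
```python
from head import *
near=[.544,.308,.071]
for n in ("s1.pkl","s2.pkl"):
    im,P=pickle.load(open(n,"rb"));b=redbox(im,P,near);print(n,b)
    for zt in (.08,.074):
        r=least_squares(lambda p:cyl(P,p[0],p[1],zt)-b,near[:2]);print(zt,r.x,r.fun.round(1))
im,P=pickle.load(open("s2.pkl","rb"))
c=im[160:235,215:315]
o=[proj(P,[x,.3086,z])-[215,160] for x,z in((.545,.08),(.548,.08),(.545,.036))]; print(np.round(o,1)*8)
cv2.imwrite("pics/pin.png",cv2.resize(c,None,fx=8,fy=8,interpolation=cv2.INTER_CUBIC)[:,:,::-1])
```

```text
s1.pkl [257.5 186.5 270.5 202.5]
0.08 [0.54417718 0.30855575] [ 0.2 -0.7 -0.2  0.6]
0.074 [0.54596228 0.30882022] [ 0.3 -0.5 -0.3  0.5]
s2.pkl [247.5 185.5 264.5 206.5]
0.08 [0.54368319 0.30800917] [-0.1 -1.2  0.1  1.1]
0.074 [0.54554173 0.30811495] [ 0.1 -0.9 -0.1  0.9]
[[332.8 329.6]
 [330.4 356.8]
 [335.2 214.4]]
```

View pics/pin.png

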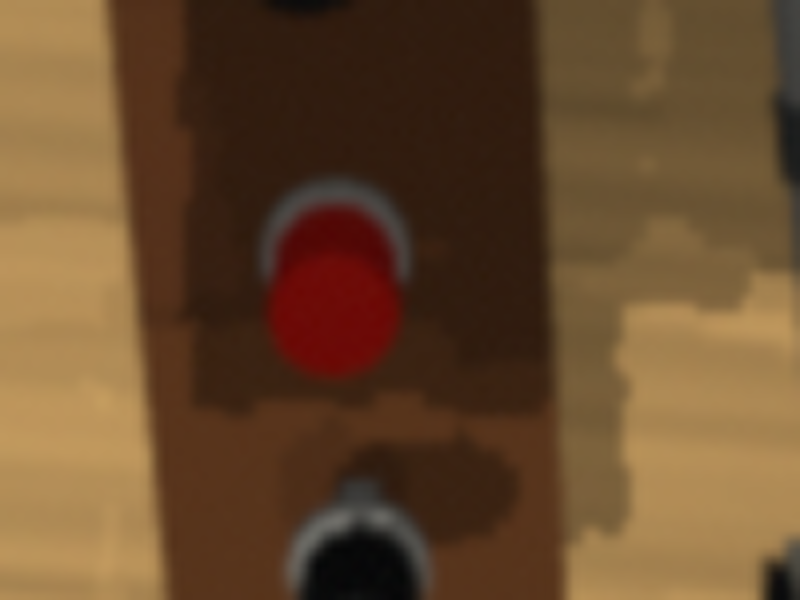

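```bash
python3 -m pendant '[[[0,-0.02,0.8,0,0,0],[0,0,0.8,0,0,0],[0,0,0.8,0,0,0],[0,0,0.7,0,0,0],[0,0,0.2,0,0,0],[0,0,0,0,0,0],[0,0,0,0,0,0]]]' -
python3 - <<'E'
from tgt import *
print(delta([.5432,.3085,.061]),observe()["force"])
E
```

```text
t: 22.7
ee_pos: [0.5431, 0.3083, 0.063]
orientation: [[-0.996, -0.09, -0.001], [-0.09, 0.996, -0.002], [0.001, -0.002, -1.0]]
force: [1.0, 0.5, 0.4]
finger_gap: 0.058
finger_force: 0.0
(array([-0.01,  0.01,  0.07]), array([0., 0., 0.])) [1.03753955 0.53396747 0.37859173]
```

```bash
python3 -m pendant '[[[0,0,0.06,0,0,0],[0,0,0,0,0,0],[0,0,0,0,0,0],[0,0,0,0,0,0],[0,0,0,0,0,0],[0,0,0,0,0,0],[0,0,0,0,0,0]]]' -1
python3 -m pendant '[[[0,0,-0.5,0,0,0],[0,0,-0.8,0,0,0],[0,0,-0.9,0,0,0],[0,0,-0.9,0,0,0],[0,0,-0.9,0,0,0],[0,0,-0.5,0,0,0],[0,0,0,0,0,0]]]' -
python3 look.py s3.pkl lock_pin | tail -6
python3 - <<'E'
from tgt import *
import pickle
im,P=pickle.load(open("s3.pkl","rb"))
s=observe();t=s["ee_pos"];Rt=s["orientation"];print(proj(P,t),proj(P,t-Rt[:,2]*.02),proj(P,t+Rt[:,2]*.05))
for y,nut in ((0,NUT),):
    print(delta([.5,.17,.22],down(-.008)))
E
```

```text
t: 23.4
ee_pos: [0.5419, 0.3078, 0.0596]
orientation: [[-0.996, -0.09, -0.004], [-0.09, 0.996, -0.003], [0.004, -0.003, -1.0]]
force: [-0.1, -1.0, -0.4]
finger_gap: 0.0133
finger_force: 30.0
t: 24.1
ee_pos: [0.544, 0.3088, 0.1983]
orientation: [[-0.996, -0.09, 0.002], [-0.09, 0.996, 0.0], [-0.002, -0.0, -1.0]]
force: [0.5, -0.9, 0.6]
finger_gap: 0.0134
finger_force: 30.0
[-0.758  0.613  0.352  1.536 -0.232  1.032  1.314] [0.54400673 0.30879227 0.19833944]
lock_pin [([244.1, 212.3, 273.8, 269.7], 0.87), ([307.0, 130.1, 328.8, 195.7], 0.66)]
red [473 232  37  26 568] [489. 244.] at z.07 [0.5867 0.5488 0.07  ]
red [246 234  26  38 762] [258.4 252.9] at z.07 [0.6176 0.3164 0.07  ]
[255.82601629 235.79355894] [255.62975072 252.04012802] [256.17524965 206.88454701]
(array([ 1.81, -4.46, -0.82]), array([-5.000e-02, -1.000e-02,  1.593e+01]))
```

Run:
```python
from tgt import *
import pickle
im,P=pickle.load(open("s3.pkl","rb"))
im0,P0=pickle.load(open("s2.pkl","rb"))
g=cv2.cvtColor(im,cv2.COLOR_RGB2GRAY)
for v in range(196,240,2): print(v,g[v,240:276:1].tolist())
```

```text
196 [69, 68, 68, 69, 69, 69, 68, 68, 66, 63, 55, 49, 47, 48, 47, 47, 48, 48, 48, 47, 47, 49, 56, 58, 59, 59, 58, 58, 59, 58, 57, 56, 50, 48, 53, 61]
198 [68, 68, 68, 67, 68, 68, 68, 66, 64, 63, 64, 63, 63, 64, 63, 62, 62, 63, 63, 63, 62, 61, 63, 64, 64, 64, 64, 65, 65, 65, 64, 64, 63, 63, 64, 64]
200 [65, 65, 64, 65, 64, 64, 65, 64, 64, 64, 64, 64, 63, 60, 59, 58, 57, 57, 59, 62, 63, 61, 61, 61, 62, 62, 61, 61, 62, 63, 61, 55, 55, 62, 63, 64]
202 [64, 64, 64, 64, 64, 64, 64, 65, 64, 65, 63, 60, 59, 57, 57, 57, 57, 57, 56, 53, 51, 41, 38, 39, 42, 44, 45, 45, 46, 49, 49, 46, 46, 50, 51, 55]
204 [65, 65, 64, 63, 64, 64, 64, 65, 64, 64, 62, 59, 57, 57, 57, 56, 53, 46, 43, 39, 38, 37, 36, 36, 36, 39, 42, 44, 43, 43, 44, 43, 43, 43, 43, 46]
206 [67, 67, 67, 67, 67, 67, 67, 67, 67, 65, 63, 58, 56, 57, 57, 56, 53, 49, 54, 57, 58, 54, 43, 38, 38, 42, 43, 43, 44, 43, 43, 44, 43, 43, 43, 43]
208 [68, 69, 68, 67, 68, 68, 68, 68, 66, 64, 62, 58, 57, 58, 63, 73, 83, 93, 95, 97, 102, 98, 80, 64, 56, 48, 45, 43, 44, 43, 43, 44, 43, 44, 44, 44]
210 [66, 64, 65, 65, 65, 66, 65, 65, 65, 64, 64, 61, 65,
[... 1520 characters left out ...]
, 76, 71, 70, 71, 71, 73, 72, 73, 72, 70, 69, 67, 70, 84, 103, 126, 144, 146, 123, 82, 63, 70, 82, 85]
232 [86, 85, 84, 75, 46, 29, 60, 98, 102, 84, 74, 76, 79, 82, 81, 81, 78, 79, 78, 79, 80, 81, 81, 80, 79, 78, 75, 77, 93, 108, 96, 52, 28, 53, 79, 85]
234 [86, 85, 83, 73, 40, 20, 34, 61, 74, 81, 83, 78, 68, 65, 60, 52, 47, 41, 41, 43, 46, 52, 56, 62, 69, 79, 83, 82, 77, 69, 55, 29, 21, 47, 76, 85]
236 [86, 85, 81, 65, 33, 18, 35, 64, 80, 79, 67, 49, 39, 34, 32, 31, 31, 32, 31, 32, 33, 31, 33, 33, 37, 47, 59, 74, 81, 78, 58, 29, 20, 43, 74, 84]
238 [85, 85, 79, 60, 30, 16, 30, 52, 59, 50, 37, 31, 32, 31, 33, 30, 33, 31, 32, 31, 33, 32, 32, 32, 31, 31, 33, 42, 54, 65, 57, 31, 17, 33, 61, 81]
```

```bash
cat > g.py <<'E'
from tgt import *
import pickle,sys
s=observe();P=par("wrist");im=grab_frame("wrist");pickle.dump((im,P,s),open(sys.argv[1],"wb"))
E
python3 -m pendant '[[[0.36,-0.89,-0.17,0,0,0],[0.36,-0.89,-0.17,0,0,0],[0.36,-0.89,-0.17,0,0,0],[0.36,-0.89,-0.17,0,0,0],[0.36,-0.89,-0.17,0,0,1],[0,0,0,0,0,1],[0,0,0,0,0,1],[0,0,0,0,0,1]]]' - | head -2; python3 g.py p1.pkl
python3 -m pendant '[[[0,0,0,0,0,1],[0,0,0,0,0,1],[0,0,0,0,0,1],[0,0,0,0,0,1],[0,0,0,0,0,1],[0,0,0,0,0,1]]]' - | head -1; python3 g.py p2.pkl
python3 -m pendant '[[[0,0,0,0,0,1],[0,0,0,0,0,1],[0,0,0,0,0,1],[0,0,0,0,0,1],[0,0,0,0,0,1],[0,0,0,0,0,0.9],[0,0,0,0,0,0],[0,0,0,0,0,0]]]' - ; python3 g.py p3.pkl
python3 - <<'E'
from tgt import *
import pickle
A=np.array([pickle.load(open(f"p{i}.pkl","rb"))[0] for i in (1,2,3)]+[pickle.load(open("s3.pkl","rb"))[0]]).astype(int)
sd=A.std(0).max(-1)
for v in range(190,240,2): print(v,''.join('#' if x<10 else '+' if x<20 else '.' for x in sd[v,235:282]))
print(delta(NUT+[0,.0175,.12],down(-.008)),np.round(observe()["joints"],2))
E
```

```text
t: 25.0
ee_pos: [0.4996, 0.1701, 0.2195]
t: 25.65
t: 26.5
ee_pos: [0.5002, 0.1705, 0.2201]
orientation: [[0.001, 1.0, -0.005], [1.0, -0.001, -0.004], [-0.004, -0.005, -1.0]]
force: [-0.1, 0.1, 0.1]
finger_gap: 0.0134
finger_force: 30.0
190 ...++++........................................
192 .....++........................................
194 ...............................................
196 ...............................................
198 ...............................................
200 ...............................................
202 ...............................................
204 ...............................................
206 ...............................................
208 ...............................................
210 ...............................................
212 .......................+.......................
214 .....................####+.....................
216 ....................+#####.....................
218 ....................+#####.....................
220 ....................+#####+....................
222 ....................+#####+....................
224 ....................+#####+....................
226 ................++++######+....................
228 ..+#####+..........+#######+...........+####++.
230 ##########+.....+#############+......+#########
232 ###########+..##################+....##########
234 ###################################++##########
236 ###############################################
238 ###############################################
(array([-3.69, -0.07,  0.03]), array([-0.04,  0.03,  0.06])) [-0.91  0.54  0.84  1.78 -0.46  1.03  0.11]
```

```bash
cat > tip.py <<'E'
from tgt import *
T=tool_cam();f,cx,cy,W=par("wrist")
from scipy.optimize import fsolve
def off(uv,dep=.0516):
    def g(o):
        c=T[:3,:3]@[o[0],o[1],dep]+T[:3,3];return [cx+f*c[0]/c[2]-uv[0],cy+f*c[1]/c[2]-uv[1]]
    return fsolve(g,[0,0])
E
python3 - <<'E'
from tip import *
print(off((258,212.5)),off((258,212.5),.0500), off((258,228),.0116))
import pickle
im,P,s=pickle.load(open("p3.pkl","rb"));print(np.round(proj(P,NUT+[0,.0175,0.019])))
E
```

```text
[-0.00010758 -0.00032246] [ 0.00048049 -0.00032136] [ 0.00465603 -0.00030229]
[257. 301.]
```

```bash
python3 -m pendant '[[[-0.9,-0.03,0,-0.02,0.02,0.03],[-0.9,-0.03,0,0,0,0],[-0.9,-0.03,0.2,0,0,0],[-0.7,0,0.3,0,0,0],[-0.3,0,0.4,0,0,0],[0,0,0.25,0,0,0],[0,0,0,0,0,0],[0,0,0,0,0,0]]]' -
python3 g.py q1.pkl
python3 - <<'E'
from tgt import *
import pickle
im,P,s=pickle.load(open("q1.pkl","rb"))
print(delta([.4975,.0594,.186],down(-.008)))
C=NUT+[0,.0175,0]
o=np.array([205,150]);
for d in ([0,0,.019],[0,0,.0135],[0,.0065,.019],[0,-.0065,.019],[-.00425,.0065,.0185],[.00425,.0065,.0185]): print(d,((proj(P,C+d)-o+.5)*8-.5).round())
tip=s["ee_pos"]+s["orientation"][:,2]*.0516;print("tip",tip,((proj(P,tip)-o+.5)*8-.5).round())
cv2.imwrite("pics/q1.png",cv2.resize(im[150:225,205:305],None,fx=8,fy=8,interpolation=cv2.INTER_CUBIC)[:,:,::-1])
E
```

```text
t: 27.35
ee_pos: [0.4973, 0.0605, 0.1863]
orientation: [[0.005, 1.0, -0.002], [1.0, -0.005, -0.001], [-0.001, -0.002, -1.0]]
force: [0.2, 0.6, 0.8]
finger_gap: 0.0129
finger_force: 30.0
(array([-0.04, -0.  ,  0.02]), array([-0.01,  0.01,  0.03]))
[0, 0, 0.019] [439. 451.]
[0, 0, 0.0135] [438. 433.]
[0, 0.0065, 0.019] [438. 387.]
[0, -0.0065, 0.019] [439. 514.]
[-0.00425, 0.0065, 0.0185] [394. 386.]
[0.00425, 0.0065, 0.0185] [482. 386.]
tip [0.49724747 0.06049497 0.13469825] [431. 502.]
```

View pics/q1.png

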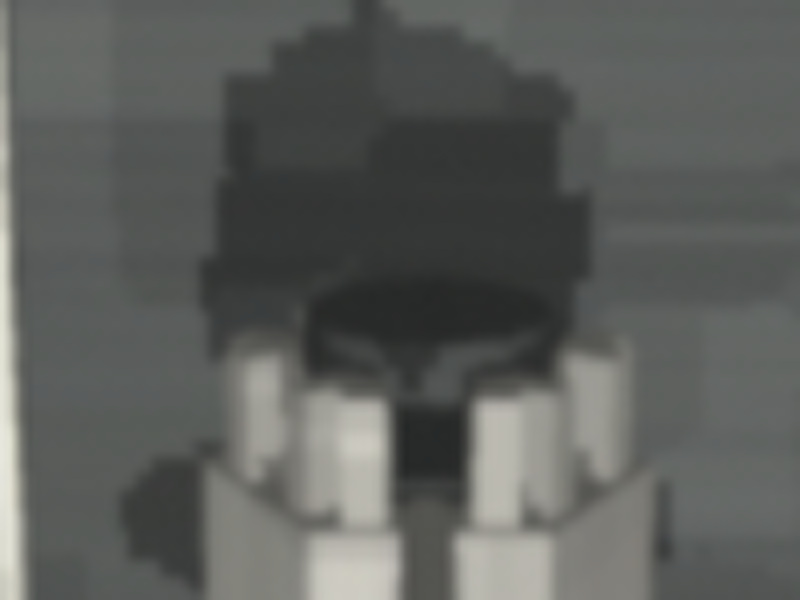

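```bash
python3 -m pendant '[[[-0.05,0,0,0,0,0.02],[0,0,0.3,0,0,0],[0,0,0.3,0,0,0],[0,0,0.2,0,0,0],[0,0,0.2,0,0,0],[0,0,0,0,0,0]]]' -
```

```text
t: 28.0
ee_pos: [0.4964, 0.058, 0.1553]
orientation: [[0.01, 1.0, -0.004], [1.0, -0.01, -0.001], [-0.002, -0.004, -1.0]]
force: [0.4, -0.3, -1.4]
finger_gap: 0.0133
finger_force: 30.0
```

```bash
python3 -m pendant '[[[0.02,0.02,0.2,0,0,0],[0,0,0.2,0,0,0],[0,0,0.2,0,0,0],[0,0,0.2,0,0,0],[0,0,0.1,0,0,0],[0,0,0,0,0,0],[0,0,0,0,0,0]]]' -
```

```text
t: 28.7
ee_pos: [0.4978, 0.0584, 0.1294]
orientation: [[0.01, 1.0, -0.001], [1.0, -0.01, -0.001], [-0.001, -0.001, -1.0]]
force: [1.0, -0.6, -0.2]
finger_gap: 0.013
finger_force: 30.0
```

Still free; about 5 mm left.

```bash
python3 -m pendant '[[[0,0,0.08,0,0,0],[0,0,0.06,0,0,0],[0,0,0,0,0,0],[0,0,0,0,0,0]]]' -
python3 -m pendant '[[[0,0,0.05,0,0,0],[0,0,0,0,0,0],[0,0,0,0,0,0]]]' -
```

```text
t: 29.1
ee_pos: [0.4981, 0.0586, 0.1259]
orientation: [[0.01, 1.0, -0.001], [1.0, -0.01, -0.0], [-0.0, -0.001, -1.0]]
force: [-0.7, -0.1, 4.5]
finger_gap: 0.0131
finger_force: 30.0
t: 29.4
ee_pos: [0.4982, 0.0586, 0.1254]
orientation: [[0.01, 1.0, -0.0], [1.0, -0.01, 0.001], [0.001, -0.0, -1.0]]
force: [-2.5, 0.3, 12.7]
finger_gap: 0.0133
finger_force: 30.0
```

```bash
python3 -m pendant '[[[0,0,0,0,0,0],[0,0,0,0,0,0],[0,0,0,0,0,0],[0,0,0,0,0,0],[0,0,-0.4,0,0,0],[0,0,-0.8,0,0,0],[0,0,-0.9,0,0,0],[0,0,-0.9,0,0,0]]]' 0.1
python3 -m pendant '[[[0.3,0,-0.8,0,0,0],[0.4,0,-0.8,0,0,0],[0,0,-0.5,0,0,0],[0,0,0,0,0,0],[0,0,0,0,0,0]]]' -
python3 look.py r1.pkl lock_pin castle_nut guard_handle
python3 - <<'E'
from tgt import *
import pickle
im,P=pickle.load(open("r1.pkl","rb"))
for z in (.145,.134,.123): print(proj(P,[.4973,.0593,z]))
grab_frame("side");grab_frame("top")
for c in ("side","top"):
  for q in ("guard_handle","guard","lock_pin"): print(c,q,[(np.round(d["extent"],1).tolist(),round(d["p"],2)) for d in search_frame(c,q)][:3])
for th in (1.75,1.85,1.95):
    H=np.array([NUT[0]+.12-.187*np.cos(th)+.011*-np.sin(th)*-1*0,0,.157+.187*np.sin(th)])
    # handle vector closed: (-.187,-.011); rotate opening: up
    x=-.187*np.cos(th)-.011*np.sin(th)*1; z=.187*np.sin(th)-.011*np.cos(th); print(th,.4973+.12+x,.157+z)
E
```

```text
t: 30.2
ee_pos: [0.4977, 0.0583, 0.2152]
orientation: [[0.01, 1.0, -0.001], [1.0, -0.01, -0.002], [-0.002, -0.001, -1.0]]
force: [0.8, 0.3, -0.8]
finger_gap: 0.0512
finger_force: 0.0
t: 30.7
ee_pos: [0.4978, 0.0795, 0.2766]
orientation: [[0.01, 1.0, -0.002], [1.0, -0.01, -0.001], [-0.001, -0.002, -1.0]]
force: [-0.1, -0.6, -0.4]
finger_gap: 0.0512
finger_force: 0.0
[-0.805  0.439  0.897  1.764 -0.376  1.124  0.203] [0.49778558 0.07946955 0.2766459 ]
lock_pin [([250.2, 190.4, 268.8, 207.7], 0.51)]
castle_nut [([239.3, 183.4, 279.9, 221.8], 0.72)]
guard_handle [([369.7, 180.2, 510.0, 365.0], 0.65)]
red [390   0  56  13 635] [415.4   5.4] at z.07 [0.6628 0.2498 0.07  ]
red [139 122  12  13 120] [144.5 128. ] at z.07 [0.3667 0.1272 0.07  ]
red [254 193  13  17 176] [259.5 201.3] at z.07 [0.4986 0.0368 0.07  ]
[258.24082558 203.42409871]
[258.253157   199.98173058]
[258.26471223 196.75603944]
side guard_handle [([241.5, 115.5, 282.1, 178.6], 0.6)]
side guard [([242.0, 116.2, 281.5, 179.7], 0.61), ([215.0, 187.2, 231.1, 195.0], 0.42)]
side lock_pin []
top guard_handle []
top guard [([219.2, 152.3, 266.5, 186.4], 0.88)]
top lock_pin []
1.75 0.6398081669908416 0.3429660786775706
1.85 0.6582613489234556 0.33978995567145076
1.95 0.676305258597648 0.33478745585058767
```

Run:
```python
from tgt import *
Pt=par("top");Ps=par("side")
for z in (.2,.3,.34): print(z,atz(Pt,(219.2,165),z)[1],atz(Pt,(266.5,165),z)[1], "x top edge",atz(Pt,(243,152.3),z)[0])
im=grab_frame("side");g=cv2.cvtColor(im,cv2.COLOR_RGB2GRAY)
hd=lambda th:np.array([.6173-.187*np.cos(th)-.011*np.sin(th),0,.157+.187*np.sin(th)-.011*np.cos(th)])
for th in (1.75,1.85,1.95): print(th,[proj(Ps,hd(th)+[0,y,0]).round(1).tolist() for y in (-.06,-.03,0,.03,.06,.09)])
for v in range(110,140): print(v,''.join('#' if x<45 else '+' if x<75 else '.' for x in g[v,240:300]))
im=grab_frame("top");g=cv2.cvtColor(im,cv2.COLOR_RGB2GRAY)
print("top",[proj(Pt,hd(1.85)+[0,y,0]).round(1).tolist() for y in (-.06,0,.06)])
for v in range(143,172): print(v,''.join('#' if x<45 else '+' if x<75 else '.' for x in g[v,210:280]))
```

```text
0.2 0.08986294333488888 -0.04062729172560767 x top edge 0.6998310160141024
0.3 0.08062026663385262 -0.039099848746492444 x top edge 0.6789849051906129
0.34 0.0769231959534381 -0.03848887155484636 x top edge 0.6706464608612172
1.75 [[279.5, 134.0], [273.3, 129.8], [267.4, 125.7], [261.5, 121.7], [255.8, 117.7], [250.3, 113.9]]
1.85 [[283.9, 132.9], [277.8, 128.7], [271.8, 124.7], [265.9, 120.7], [260.2, 116.8], [254.6, 113.0]]
1.95 [[288.1, 132.4], [282.0, 128.3], [276.0, 124.2], [270.1, 120.3], [264.4, 116.4], [258.8, 112.7]]
110 ++++###.....................................................
111 #######.....................................................
112 ###+........................................................
113 +#+.........................................................
114 ............................................................
115 ......................#+....................................
116 .+...................####...................................
117 +++..................#####+.................................
118 ..+..................#######................
[... 2909 characters left out ...]
....................+++++
163 .................................................................+++++
164 .................................................................+++++
165 .................................................................+++++
166 .................................................................+++++
167 .................................................................+++++
168 .................................................................+++++
169 .................................................................+++++
170 ................................................................++++++
171 .................................................................+++#+
```

```bash
python3 -m pendant '[[[0,0,-0.9,0,0,0.03],[-0.2,0.3,-0.9,0,0,0],[-0.4,0.6,-0.9,0,0,0],[-0.4,0.9,-0.7,0,0,0],[-0.4,0.9,-0.5,0,0,0],[-0.4,0.9,0,0,0,0],[-0.2,0.9,0,0,0,0],[0,0.7,0,0,0,0]]]' -
python3 -m pendant '[[[0,0.4,0,0,0,0],[0,0,0,0,0,0],[0,0,0,0,0,0]]]' -
python3 look.py t1.pkl guard_handle
python3 - <<'E'
from tgt import *
import pickle
im,P=pickle.load(open("t1.pkl","rb"));print(delta([.670,.020,.38],down(-.01)))
print([proj(P,[.67,y,.3367]).round(1) for y in (-.025,.02,.063)])
g=cv2.cvtColor(im,cv2.COLOR_RGB2GRAY)
for v in range(150,270,4): print(v,''.join('#' if x<40 else '+' if x<70 else '.' for x in g[v,200:320:2]))
E
```

```text
t: 32.2
ee_pos: [0.6546, 0.0163, 0.3931]
orientation: [[0.015, 1.0, -0.002], [1.0, -0.015, -0.002], [-0.002, -0.002, -1.0]]
force: [0.7, -0.5, -0.9]
finger_gap: 0.0511
finger_force: 0.0
t: 32.5
ee_pos: [0.6652, 0.0175, 0.3931]
orientation: [[0.013, 1.0, -0.002], [1.0, -0.013, -0.001], [-0.001, -0.002, -1.0]]
force: [-0.2, -0.5, -0.6]
finger_gap: 0.051
finger_force: 0.0
[-0.429  0.658  0.85   1.048 -0.476  1.617  0.267] [0.66522113 0.01752046 0.39313951]
guard_handle [([206.7, 107.7, 276.7, 260.5], 0.85)]
red [48 75 11 10 88] [53.2 79.5] at z.07 [0.3679 0.1265 0.07  ]
red [124 125  15  11 122] [130.7 129.9] at z.07 [0.4713 0.0529 0.07  ]
red [ 378  173  102   75 5562] [428.6 211. ] at z.07 [ 0.9411 -0.0838  0.07  ]
(array([0.08, 0.17, 0.46]), array([-0.01,  0.01, -0.03]))
[array([265.4, 261.2]), array([265. , 206.7]), array([264.5, 148.8])]
150 ................................######+.....................
154 ................................######+.....................
158 ................................######+.....................
162 ................................#######++++......
[... 1001 characters left out ...]
......................#######++++++...............
230 ................................#######++++++...............
234 .....#+.........................#######++++++........#+.....
238 ....+##....................###+.#######++++++........##.....
242 ...+###...................#############++++++........###....
246 ...####....................+###########++++++.......+###+...
250 ..#####......................##########++++++.......+####+..
254 .+#####+......................+#######++++++........+#####..
258 +######.........................#####................#####+.
262 #######++++++++++....................................+#####+
266 #######+++++++++++....................................######
```

```bash
python3 -m pendant '[[[0.08,0.28,0.4,0,0,-0.03],[0,0,0.6,0,0,0],[0,0,0.6,0,0,0],[0,0,0.4,0,0,0],[0,0,0.2,0,0,0],[0,0,0,0,0,0],[0,0,0,0,0,0]]]' -
python3 -m pendant '[[[0,0,0,0,0,0],[0,0,0,0,0,0],[0,0,0,0,0,0],[0,0,0,0,0,0],[0,0,0,0,0,0]]]' -1
```

```text
t: 33.3
ee_pos: [0.6741, 0.0198, 0.3281]
orientation: [[0.009, 1.0, -0.0], [1.0, -0.009, -0.001], [-0.001, -0.0, -1.0]]
force: [-0.9, -0.7, -0.7]
finger_gap: 0.0514
finger_force: 0.0
t: 33.8
ee_pos: [0.6739, 0.0199, 0.3275]
orientation: [[0.01, 1.0, -0.001], [1.0, -0.01, -0.001], [-0.001, -0.001, -1.0]]
force: [-0.7, 0.4, 0.1]
finger_gap: 0.0157
finger_force: 0.0
```

```bash
python3 -m pendant '[[[0,0,0,0,0,0],[0,0,0,0,0,0]]]' -
python3 - <<'E'
from tgt import *
th0=1.93
h=lambda th:np.array([-.187*np.cos(th)-.011*np.sin(th),.187*np.sin(th)-.011*np.cos(th)])
ths=np.linspace(th0,0,33);p=h(th0)
print([ (np.diff([h(a),h(b)],axis=0)[0]/.03).round(2).tolist() for a,b in zip(ths[:-1],ths[1:])])
E
```

```text
t: 34.0
ee_pos: [0.6736, 0.0199, 0.3274]
orientation: [[0.01, 1.0, -0.002], [1.0, -0.01, -0.001], [-0.001, -0.002, -1.0]]
force: [-0.8, -0.3, 0.8]
finger_gap: 0.0088
finger_force: 30.0
[[-0.36, 0.1], [-0.37, 0.08], [-0.37, 0.06], [-0.38, 0.03], [-0.38, 0.01], [-0.38, -0.01], [-0.37, -0.03], [-0.37, -0.06], [-0.37, -0.08], [-0.36, -0.1], [-0.36, -0.12], [-0.35, -0.14], [-0.34, -0.16], [-0.33, -0.19], [-0.32, -0.2], [-0.3, -0.22], [-0.29, -0.24], [-0.27, -0.26], [-0.26, -0.27], [-0.24, -0.29], [-0.22, -0.3], [-0.2, -0.32], [-0.19, -0.33], [-0.17, -0.34], [-0.14, -0.35], [-0.12, -0.36], [-0.1, -0.36], [-0.08, -0.37], [-0.06, -0.37], [-0.03, -0.37], [-0.01, -0.38], [0.01, -0.38]]
```

```bash
python3 -m pendant '[[[0,-0.36,-0.1,0,0,0],[0,-0.37,-0.08,0,0,0],[0,-0.37,-0.06,0,0,0],[0,-0.38,-0.03,0,0,0],[0,-0.38,-0.01,0,0,0],[0,-0.38,0.01,0,0,0],[0,-0.37,0.03,0,0,0],[0,-0.37,0.06,0,0,0]]]' -
python3 - <<'E'
from tgt import *
s=observe();p=s["ee_pos"]; C=np.array([.6173,.157])
print(np.round(s["joints"],2),s["force"],[(C+np.array([-.187*np.cos(t)-.011*np.sin(t),.187*np.sin(t)-.011*np.cos(t)])).round(4).tolist() for t in (1.93,1.93-1.93/4)])
E
```

```text
t: 34.8
ee_pos: [0.5873, 0.0209, 0.3353]
orientation: [[0.009, 1.0, 0.009], [1.0, -0.009, -0.001], [-0.001, 0.009, -1.0]]
force: [4.6, 0.5, 3.1]
finger_gap: 0.0087
finger_force: 30.0
[-0.58  0.54  0.89  1.44 -0.42  1.35  0.31] [4.56736806 0.51472173 3.1295904 ] [[0.6727, 0.3359], [0.5834, 0.3412]]
```

```bash
python3 -m pendant '[[[0,-0.37,0.08,0,0,0],[0,-0.36,0.1,0,0,0],[0,-0.36,0.12,0,0,0],[0,-0.35,0.14,0,0,0],[0,-0.34,0.16,0,0,0],[0,-0.33,0.19,0,0,0],[0,-0.32,0.2,0,0,0],[0,-0.3,0.22,0,0,0]]]' -
python3 -c "
from tgt import *
s=observe();print(np.round(s['joints'],2))
t=1.93/2;print(np.array([.6173,.157])+np.array([-.187*np.cos(t)-.011*np.sin(t),.187*np.sin(t)-.011*np.cos(t)]))"
```

```text
t: 35.6
ee_pos: [0.5045, 0.0219, 0.2981]
orientation: [[0.009, 1.0, 0.005], [1.0, -0.009, -0.0], [-0.0, 0.005, -1.0]]
force: [2.3, 0.6, 2.3]
finger_gap: 0.0089
finger_force: 30.0
[-0.71  0.42  0.93  1.73 -0.36  1.17  0.31]
[0.50177651 0.30445956]
```

```bash
python3 -m pendant '[[[0,-0.29,0.24,0,0,0],[0,-0.27,0.26,0,0,0],[0,-0.26,0.27,0,0,0],[0,-0.24,0.29,0,0,0],[0,-0.22,0.3,0,0,0],[0,-0.2,0.32,0,0,0],[0,-0.19,0.33,0,0,0],[0,-0.17,0.34,0,0,0]]]' -
python3 -c "
from tgt import *
s=observe();print(np.round(s['joints'],2))
t=1.93/4;print(np.array([.6173,.157])+np.array([-.187*np.cos(t)-.011*np.sin(t),.187*np.sin(t)-.011*np.cos(t)]))"
```

```text
t: 36.4
ee_pos: [0.4476, 0.0225, 0.2263]
orientation: [[0.009, 1.0, 0.0], [1.0, -0.009, 0.0], [0.0, 0.0, -1.0]]
force: [1.2, 1.8, 3.1]
finger_gap: 0.0091
finger_force: 30.0
[-0.75  0.4   0.91  1.98 -0.39  0.94  0.35]
[0.4465444  0.23402289]
```

Slower for the last part.

```bash
python3 -m pendant '[[[0,-0.07,0.175,0,0,0],[0,-0.07,0.175,0,0,0],[0,-0.06,0.18,0,0,0],[0,-0.06,0.18,0,0,0],[0,-0.05,0.18,0,0,0],[0,-0.05,0.18,0,0,0],[0,-0.04,0.185,0,0,0],[0,-0.04,0.185,0,0,0]]]' -
python3 -m pendant '[[[0,-0.03,0.185,0,0,0],[0,-0.03,0.185,0,0,0],[0,-0.015,0.18,0,0,0],[0,-0.015,0.18,0,0,0],[0,0,0.15,0,0,0],[0,0,0.1,0,0,0],[0,0,0,0,0,0],[0,0,0,0,0,0]]]' -
```

```text
t: 37.2
ee_pos: [0.4332, 0.0226, 0.1825]
orientation: [[0.009, 1.0, -0.003], [1.0, -0.009, -0.0], [-0.0, -0.003, -1.0]]
force: [-2.6, 5.0, 2.7]
finger_gap: 0.0091
finger_force: 30.0
t: 38.0
ee_pos: [0.4295, 0.0226, 0.1527]
orientation: [[0.009, 1.0, -0.005], [1.0, -0.009, -0.001], [-0.001, -0.005, -1.0]]
force: [-2.3, 4.6, -3.1]
finger_gap: 0.0089
finger_force: 30.0
```

```bash
python3 -m pendant '[[[0,0,0.1,0,0,0],[0,0,0.1,0,0,0],[0,0,0.1,0,0,0],[0,0,0.1,0,0,0],[0,0,0,0,0,0],[0,0,0,0,0,0]]]' -
python3 -m pendant '[[[0,0.01,0.05,0,0,0],[0,0,0.05,0,0,0],[0,0,0,0,0,0],[0,0,0,0,0,0]]]' -
```

```text
t: 38.6
ee_pos: [0.4294, 0.0226, 0.1409]
orientation: [[0.009, 1.0, -0.006], [1.0, -0.009, -0.0], [-0.0, -0.006, -1.0]]
force: [-2.7, 5.2, -2.9]
finger_gap: 0.0089
finger_force: 30.0
t: 39.0
ee_pos: [0.4294, 0.0226, 0.138]
orientation: [[0.009, 1.0, -0.006], [1.0, -0.009, -0.0], [-0.0, -0.006, -1.0]]
force: [-3.4, 5.5, 0.4]
finger_gap: 0.009
finger_force: 30.0
```

Not yet against the stop; press down gently until the force rises.

```bash
python3 -m pendant '[[[0,0,0.04,0,0,0],[0,0,0.04,0,0,0],[0,0,0,0,0,0],[0,0,0,0,0,0]]]' -
python3 -m pendant '[[[0,0,0.04,0,0,0],[0,0,0,0,0,0],[0,0,0,0,0,0]]]' -
```

```text
t: 39.4
ee_pos: [0.4295, 0.0226, 0.1357]
orientation: [[0.009, 1.0, -0.006], [1.0, -0.009, -0.0], [-0.0, -0.006, -1.0]]
force: [-3.8, 5.1, 0.8]
finger_gap: 0.0091
finger_force: 30.0
t: 39.7
ee_pos: [0.4296, 0.0226, 0.1345]
orientation: [[0.009, 1.0, -0.006], [1.0, -0.009, -0.0], [-0.0, -0.006, -1.0]]
force: [-3.7, 5.1, 0.4]
finger_gap: 0.0091
finger_force: 30.0
```

```bash
python3 -m pendant '[[[0,0,0.05,0,0,0],[0,0,0,0,0,0],[0,0,0,0,0,0]]]' -
python3 -m pendant '[[[0,0,0.05,0,0,0],[0,0,0,0,0,0],[0,0,0,0,0,0]]]' -
python3 - <<'E'
from tgt import *
grab_frame("side");print([(np.round(d["extent"],1).tolist(),round(d["p"],2)) for d in search_frame("side","guard")])
P=par("side")
im=grab_frame("side");g=cv2.cvtColor(im,cv2.COLOR_RGB2GRAY)
print([proj(P,[.4303,y,.146]).round(1).tolist() for y in (-.025,.065)],[proj(P,[.617-.157,y,.15]).round(1).tolist() for y in (-.04,.08)])
E
```

```text
t: 40.0
ee_pos: [0.4296, 0.0226, 0.133]
orientation: [[0.009, 1.0, -0.006], [1.0, -0.009, -0.0], [-0.0, -0.006, -1.0]]
force: [-3.7, 4.2, 0.6]
finger_gap: 0.009
finger_force: 30.0
t: 40.3
ee_pos: [0.4297, 0.0226, 0.1321]
orientation: [[0.009, 1.0, -0.005], [1.0, -0.009, 0.001], [0.001, -0.005, -1.0]]
force: [-4.4, 5.8, 7.0]
finger_gap: 0.0092
finger_force: 30.0
[([204.0, 160.4, 266.8, 204.6], 0.89)]
[[219.9, 201.8], [204.5, 187.6]] [[230.1, 199.7], [209.4, 181.0]]
```

Contact now shows (7 N); one more small press.

```bash
python3 -m pendant '[[[0,0,0.05,0,0,0],[0,0,0,0,0,0],[0,0,0,0,0,0]]]' -
python3 -m pendant '[[[0,0,0.04,0,0,0],[0,0,0,0,0,0],[0,0,0,0,0,0]]]' -
```

```text
t: 40.75
ee_pos: [0.4297, 0.0226, 0.1318]
orientation: [[0.009, 1.0, -0.005], [1.0, -0.009, 0.003], [0.003, -0.005, -1.0]]
force: [-7.7, 6.3, 18.7]
finger_gap: 0.0086
finger_force: 30.0
t: 41.05
ee_pos: [0.4297, 0.0226, 0.1316]
orientation: [[0.009, 1.0, -0.005], [1.0, -0.009, 0.004], [0.004, -0.005, -1.0]]
force: [-9.8, 6.0, 28.8]
finger_gap: 0.0087
finger_force: 30.0
```

```bash
python3 -m pendant '[[[0,0,-0.06,0,0,0],[0,0,0,0,0,0]]]' -
python3 -m pendant '[[[0,0,0,0,0,0],[0,0,0,0,0,0],[0,0,0,0,0,0],[0,0,0,0,0,0]]]' -0.62
python3 -m pendant '[[[0,0,-0.1,0,0,0],[0,0,-0.2,0,0,0],[0,0,-0.4,0,0,0],[0,0,-0.6,0,0,0],[0,0,-0.9,0,0,0],[0,0,-0.9,0,0,0],[0,0,0,0,0,0],[0,0,0,0,0,0]]]' -
python3 look.py v1.pkl guard_handle guard lock_pin
```

```text
t: 41.25
ee_pos: [0.4297, 0.0226, 0.1319]
orientation: [[0.009, 1.0, -0.005], [1.0, -0.009, 0.002], [0.002, -0.005, -1.0]]
force: [-5.6, 5.0, 13.6]
finger_gap: 0.009
finger_force: 30.0
t: 41.65
ee_pos: [0.432, 0.0211, 0.1313]
orientation: [[0.01, 1.0, -0.0], [1.0, -0.01, -0.003], [-0.003, -0.0, -1.0]]
force: [-0.4, -0.3, -0.2]
finger_gap: 0.0179
finger_force: 0.0
t: 42.45
ee_pos: [0.4317, 0.0223, 0.2249]
orientation: [[0.009, 1.0, -0.0], [1.0, -0.009, -0.0], [-0.0, -0.0, -1.0]]
force: [0.1, -0.1, 0.2]
finger_gap: 0.0175
finger_force: 0.0
[-0.773  0.381  0.923  2.021 -0.382  0.92   0.344] [0.43173497 0.02232781 0.22494061]
guard_handle [([248.4, 121.1, 511.5, 269.5], 0.93)]
guard [([250.0, 117.9, 511.0, 269.3], 0.6)]
lock_pin []
red [181  65  14  15 161] [187.6  72.1] at z.07 [0.3657 0.1262 0.07  ]
```

```bash
python3 -m pendant '[[[0,-0.3,-0.8,0,0,0],[0,0,-0.9,0,0,0],[0,0.8,-0.9,0,0,0],[0,0.9,0,0,0,0],[0,0,0,0,0,0],[0,0,0,0,0,0]]]' -
python3 look.py v2.pkl guard_handle | tail -4
python3 - <<'E'
from tgt import *
import pickle
V=[]
for n in ("v1.pkl","v2.pkl"):
    im,P=pickle.load(open(n,"rb"));g=cv2.cvtColor(im,cv2.COLOR_RGB2GRAY)
    u0=proj(P,[.430,.03,.146]);v=int(u0[1]);a=int(u0[0])-35
    print(n,u0);
    for vv in (v-6,v,v+6): print(vv,a,''.join('#' if x<45 else '+' if x<70 else '.' for x in g[vv,a:a+70]))
E
```

```text
t: 43.25
ee_pos: [0.473, 0.0215, 0.3011]
orientation: [[0.01, 1.0, -0.004], [1.0, -0.01, -0.002], [-0.002, -0.004, -1.0]]
force: [-0.1, -0.1, 0.3]
finger_gap: 0.0181
finger_force: 0.0
[-0.775  0.37   0.965  1.794 -0.328  1.155  0.284] [0.47302064 0.02151629 0.30113148]
guard_handle [([209.9, 115.3, 418.9, 231.2], 0.58)]
red [162  71  12  12 109] [167.5  76.3] at z.07 [0.3663 0.1264 0.07  ]
red [  0 158  10  57 293] [  3.2 188.2] at z.07 [ 0.1395 -0.0083  0.07  ]
v1.pkl [256.10917098 191.58739371]
185 221 .......+++++++++++++++++++++#############+........++++######++++++++++
191 221 ............................+############............++++###++++++++++
197 221 .............................+###########...............+++++######++.
v2.pkl [217.26504708 170.09032825]
164 182 ..............................+#########.................+####+.......
170 182 #########++.......+++####################+................+++++.......
176 182 ...............................#########+.................+++++.......
```

Run:
```python
from tgt import *
P=par("side");im=grab_frame("side");g=cv2.cvtColor(im,cv2.COLOR_RGB2GRAY)
print([(np.round(d["extent"],1).tolist(),round(d["p"],2)) for q in("guard","guard_handle") for d in search_frame("side",q)])
for v in range(180,210): print(v,''.join('#' if x<45 else '+' if x<70 else '.' for x in g[v,195:245]))
hd=lambda th:np.array([.6173-.187*np.cos(th)-.011*np.sin(th),0,.157+.187*np.sin(th)-.011*np.cos(th)])
for th in (-.03,0,.03,.06,.1): print(th,[proj(P,hd(th)+[0,y,0]).round(1).tolist() for y in (-.025,.020,.065)])
```

```text
[([201.6, 161.1, 268.3, 201.9], 0.65), ([203.9, 163.3, 265.8, 202.6], 0.82)]
180 ..................................................
181 ..................................................
182 ...............+..................................
183 ..............+##.................................
184 .............####.................................
185 ...........######.................................
186 ........++####....................................
187 ........###+......................................
188 ........+###......................................
189 .........+##+.....................................
190 ..........+###....................................
191 ............##+...................................
192 .............###..................................
193 .............+###...++............................
194 ...............###++++............................
195 ...............+####+++...........................
196 ...............+#####+++......+...............+++.
197 ............+++++####++++.....##............+..+##
198 .........+++++++++#####+++++#
[... 193 characters left out ...]
........++++++++++++#####......+.+#+........++..
203 ............++++++++++++#++......++#+.........++..
204 .............+++++++++++++++....++++..........++..
205 .+++..........++++++++++++++....+++++.............
206 +++++..........##++++++#+#++....+++.+.+...........
207 +...+...........##+++##++++#+...++++.++...........
208 ................++#+##.#+++++++.+++++.+...........
209 ..................#++...++++++++++++++.++.........
-0.03 [[220.0, 203.0], [212.2, 195.8], [204.7, 188.8]]
0 [[219.9, 201.8], [212.1, 194.5], [204.5, 187.6]]
0.03 [[219.8, 200.5], [211.9, 193.3], [204.4, 186.3]]
0.06 [[219.7, 199.2], [211.9, 192.0], [204.3, 185.0]]
0.1 [[219.7, 197.4], [211.8, 190.2], [204.2, 183.2]]
```

```bash
python3 -c "
from rig import *
print(job_done())"
```

```text
the job is handed in; nothing more can be done
None
```

The job is handed in at about 43 s: I turned the nut clockwise to the next slot, seated the red pin with its collar on the nut, and lowered the guard to its stop, measured closed after I let go.

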